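# Set the ski bench for finishing after waxing

## Task

The ski is waxed, so put the loose purple wax bar back down into the gap between the two bars in the wax tray, lined up with them and without shoving them. Set out what comes next on the dark grey rubber mat in order of use, from left to right as the robot faces the bench: the clear scraper, then the black brush in the middle of the mat, then the stainless tin, each wholly on the mat, with scraper and brush lying straight across its width and the brush bristles down. The flat cork block belongs on top of the tin, centred on its cap.

Things in the scene. Friction and masses are not known exactly. Their poses are not given: they have to be found in the camera images.
- wax: loose purple wax bar, 60 x 30 mm and 35 mm high (57 g), lying by itself on the counter, the only bar outside the tray; origin at the centre of its underside, x along its 60 mm length, y along the 30 mm width, z up. Take it by its two 60 mm apart end faces, so that the fingers stay clear of the neighbours in the tray
- scraper: clear acrylic scraper, a flat plate 110 x 55 x 6 mm (45 g) lying flat on the counter; origin at the centre of its underside, x along its 110 mm length, y across the 55 mm width, z up. Its 55 mm width can be gripped from above with the fingertips just clear of the counter
- brush: black nylon hand brush lying bristles down, 110 x 52 mm and 38 mm high (110 g): 15 mm of bristles, then a straight-sided 52 mm wide back from 15 to 30 mm height, then a narrower 36 mm wide ridge to 38 mm; origin at the centre of its underside (bristle tips), x along its 110 mm length, y across its width, z up
- tin: round stainless tin standing upright, 42 mm high (130 g): body 60 mm in diameter up to 26 mm, twist cap 62 mm in diameter from 26 to 42 mm with a flat top; origin at the centre of its underside, z up
- cork: polishing cork, a block 68 x 40 mm and 28 mm high (30 g) lying flat; origin at the centre of its underside, x along its 68 mm length, y across the 40 mm width, z up. Its place is flat on the tin's cap, either way round
- mat: dark grey rubber mat fixed on the counter, 160 x 320 mm and 3 mm thick; origin at its centre on the counter surface, x across its 160 mm width (away from the robot), y along its 320 mm length to its left end as the robot faces the bench, z up. It may stand to the left or right of the wax tray
- tray: shallow dark wooden wax tray fixed on the counter, 88 x 122 mm; origin at its centre on the counter, x away from the robot, y left along the row of bars. Floor 6 mm above the counter, inside 76 mm (x) by 110 mm (y); lips on the +x and -x sides 11 mm, cheeks at the y ends 26 mm above the counter. Bars stand on the floor, length along x; the gap is at the tray's centre, midway between the two bars
- bar_left: same purple wax bar (60 x 30 x 35 mm high) standing in the wax tray at its left (+y) end; loose, must not be shoved; origin at the centre of its underside, x along its 60 mm length. Between this bar and its twin is the gap, about 40 mm wide, for the third bar
- bar_right: same purple wax bar (60 x 30 x 35 mm high) standing in the wax tray at its right (-y) end; loose, must not be shoved; origin at the centre of its underside, x along its 60 mm length. Between this bar and its twin is the gap, about 40 mm wide, for the third bar

How it is judged:
At the end, for the whole second after the job is handed in: Wax bar in the gap, within 8 mm (10 mm along its length); neighbours within 10 mm of their start. On the mat: brush within 20 mm of the middle, scraper 45-130 mm left, tin 50-128 mm right of it; scraper and brush straight within 0.2 rad; cork flat on the tin within 15 mm. All released, at rest (x of wax in the frame of tray between -0.01 and 0.01 m and y of wax in the frame of tray between -0.008 and 0.008 m and z of wax in the frame of tray between 0.003 and 0.009 m and angle between the x axis of wax and the x axis of tray, either way round below 0.2 rad and distance of each of bar_left, bar_right from where it was at the start of the episode below 0.01 m and angle between each of bar_left, bar_right, wax, brush, scraper, tin, cork's own z axis and vertical below 0.12 rad and x of brush in the frame of mat between -0.022 and 0.022 m and y of brush in the frame of mat between -0.02 and 0.02 m and z of brush in the frame of mat between 0.001 and 0.008 m and x of scraper in the frame of mat between -0.022 and 0.022 m and y of scraper in the frame of mat between 0.045 and 0.13 m and z of scraper in the frame of mat between 0.001 and 0.006 m and x of tin in the frame of mat between -0.048 and 0.048 m and y of tin in the frame of mat between -0.128 and -0.05 m and z of tin in the frame of mat between 0.001 and 0.006 m and angle between the x axis of each of brush, scraper and the x axis of mat, either way round below 0.2 rad and horizontal distance between cork and tin below 0.015 m and z of cork in the frame of tin between 0.039 and 0.046 m and linear speed of each of wax, brush, scraper, tin, cork below 0.02 m/s and angular speed of each of wax, brush, scraper, tin, cork below 0.3 rad/s); the robot touches nothing.
It fails at once if a bar in the tray is shoved by more than 12 mm or tipped (distance of any of bar_left, bar_right from where it was at the start of the episode above 0.012 m or angle between any of bar_left, bar_right's own z axis and vertical above 0.35 rad).
It also fails if it takes over 125 s, if anything falls off the work surface, if the arm or the gripper's body presses on something with over 40 N, if the wrist force passes 120 N, or if a joint passes its speed limit or range.

## Robot

A 6-joint arm with a two-finger parallel gripper is mounted at the origin on the work surface. World frame = base frame: x ahead of the robot, y to its left, z up, the work surface at z = 0. Lengths are in m, angles in rad, forces in N, time in s.
With the tool pointing down it reaches from about 0.275 to 1 m from the base axis. Payload 8.4 kg.
Tool frame: the origin (TCP) lies on the centre line of the jaws, within the pads' length; the fingertips stand 25 mm ahead of it and the grasp point (between the pads) lies 6 mm ahead of it; z points along the fingers, y is the line along which they close (so a half turn about z gives the same grasp; the last joint's range is limited). The gripper opens to 85 mm and grips with 20 to 120 N. Pads are 22 mm wide; open, the fingers measure 114 mm over their backs; the gripper's body (76 mm by 85 mm) begins 54 mm behind the grasp point. The pads swing forward as they close: fully open they stand 13 mm farther back than shut.
Start: joints at [-1.31, 0.353, 1.633, -0, 1.155, -0.002], TCP at [0.162, -0.604, 0.232] pointing down, gripper open.
Joint ranges: [-2.63, 2.63], [-0.92, 2.1], [0.06, 2.66], [-1.3, 4.44], [0, 2.69], [-3.02, 3.02]. Speed limits (rad/s): [2.22, 2.22, 2.79, 3.14, 3.14, 3.14].

## Interface

Orientations are given as a 3x3 rotation matrix whose columns are the frame's x, y, z axes.
In Python, from workcell import robot gives the robot as it stands.
- The arm moves only by the tool arm_command, never from a script. Its argument "increments" is a list of rows, each a list of 7 numbers: the shift along the tool's x, y, z in mm, then the turn, a rotation vector about the tool's x, y, z in degrees, then the opening, from 0 (shut) to 1 (fully open). In form: [[dx, dy, dz, ax, ay, az, claw], ...]. A call has exactly 8 rows; each row is the pose to reach, as a shift and turn from the pose commanded when the call began, along the tool's axes at that moment; what a row does not reach only later rows make up. A row lasts 1/12 s, in which the tool goes at most 41.7 mm and 7.16 degrees, less where a joint would pass 70% of its speed; a pose out of reach is approached as far as the arm can. A call with a gripper value outside its range is refused whole. The fingers move at their own pace and stop on an object; "grip_force" is the grip in N (left out, the last holds). Time passes only in rows, so rows that repeat a pose let the fingers close, or fill a call up. It gives the time, the measured TCP pose, the force, the opening and the grip force at its end, in the units of the state.
- robot.state(): the state, without advancing time (a new reading comes with each control period).
- robot.snapshot(name): name is "side" or "top"; returns a dict with "frame" (384x512x3 uint8, blue, green, red), "mtx" (3x3 intrinsics, pixels), "R" (3x3) and "t" (3): a world point X has camera coordinates R X + t. Camera axes: x right, y down, z forward; pixel columns grow to the right and rows downward; lengths in m; the calibration is good to about 2 mm. A picture is of the moment at which its call begins. There is no depth.
- robot.close_job(): hands the job in; it is judged then, once.
Trained networks look in a picture, given as the dict that the camera call returned (one of the last four; its "shot" number tells which), for a name from the list of things; names that differ only in an ending like _2 or _b are one class to them, and where a whole thing is asked for, a point or a joint stands for the part that bears it (a point fixed in the world has none). Each returns a list of dicts, best first, with "confidence" (0 to 1); they miss things now and then, are a little off and sometimes report something else, mostly with a low value. They report only what shows in the picture. A call takes as long as a camera call.
- robot.trace(picture, target): "mask" (384x512 bool, what is visible of it) and "rect" ([left, top, right, bottom] in pixels, round what is visible of it).
- robot.pinpoint(picture, target): "location" ([row, column] in pixels: a listed point, or the origin of a listed thing).
The state is a dict: "clock": time; "joints": joint angles; "dq": joint speeds; "effort": joint torques, N m; "tool_pos": TCP position; "orientation": TCP orientation; "contact_force": force on the tool from outside, world axes, zero at the start; "moment": the same for the moment, N m; "finger_gap": finger opening in m; "finger_force": force on a finger pad.
Only numpy, scipy, OpenCV 4.12 (cv2) and the standard library are available. Lean on these libraries where they do the work, as an engineer would, in place of code of your own. Each camera call takes 0.05 s, during which the arm holds its last target. There are 200 camera calls.

## Working session

There is one attempt and no reset: what is moved stays moved. The work goes in short steps, Python scripts to look and compute and a tool call to move; the robot and the scene stay as the last step left them, time stands still between calls to the robot, and variables do not carry over. Pictures are saved under pics/ and viewed, at most 14 in all, crops included, and the job is handed in when it is done.

Besides the shell and the picture viewer there is one more tool, called after "Request:" as a command line: name --pt "numbers of a row" for each row, then --argument value for the rest. arm_command: Moves the arm, as the interface text tells. Its arguments: {"type":"object","properties":{"increments":{"type":"array","items":{"type":"array","items":{"type":"number"}}},"grip_force":{"type":"number"}},"required":["increments"]}

```bash
mkdir -p pics; ls; python3 - <<'E'
from workcell import robot
import cv2,numpy as np
s=robot.state();print(s['clock'],s['tool_pos'],np.round(s['orientation'],3),s['finger_gap'])
ims=[]
for n in('side','top'):
    p=robot.snapshot(n);cv2.imwrite(f'pics/{n}0.png',p['frame']);print(n,p['mtx'].tolist(),np.round(p['R'],3).tolist(),p['t'],-p['R'].T@p['t'])
    for k in['wax','scraper','brush','tin','cork','mat','tray','bar_left','bar_right']:
        print(k,[(np.round(d['location']).tolist(),round(d['confidence'],2)) for d in robot.pinpoint(p,k)[:4]])
E
```

```text
pics
0.0 [ 0.16223385 -0.60308844  0.23103878] [[ 0.966  0.26  -0.   ]
 [ 0.26  -0.966  0.001]
 [-0.    -0.001 -1.   ]] 0.08588156293767094
side [[354.5294656200921, 0.0, 254.81128746992238], [0.0, 354.5294656200921, 188.02223235694822], [0.0, 0.0, 1.0]] [[0.911, -0.412, 0.001], [-0.319, -0.707, -0.632], [0.261, 0.575, -0.775]] [-0.49970417  0.19902909  0.65599297] [ 0.34765468 -0.44235004  0.63490652]
wax [([216.0, 212.0], 0.94), ([268.0, 221.0], 0.29)]
scraper [([342.0, 253.0], 0.94), ([240.0, 311.0], 0.26)]
brush [([266.0, 223.0], 0.87)]
tin [([177.0, 179.0], 0.84)]
cork [([136.0, 164.0], 0.82)]
mat [([142.0, 260.0], 0.61)]
tray [([238.0, 311.0], 0.8)]
bar_left [([225.0, 304.0], 0.68), ([134.0, 164.0], 0.58)]
bar_right [([246.0, 321.0], 0.65)]
top [[393.4827963391998, 0.0, 257.3320182667113], [0.0, 393.4827963391998, 189.52879942932324], [0.0, 0.0, 1.0]] [[-0.007, -1.0, -0.001], [-0.983, 0.007, -0.184], [0.184, -0.001, -0.983]] [-0.01759652  0.53547611  0.76798612] [ 0.38475661 -0.02097528  0.85344559]
wax [([236.0, 252.0], 0.79)]
scraper [([244.0, 375.0], 0.97), ([156.0, 312.0], 0.65)]
brush [([247.0, 306.0], 0.66), ([247.0, 119.0], 0.43)]
tin [([243.0, 185.0], 0.57)]
cork [([248.0, 119.0], 0.93)]
mat [([148.0, 178.0], 0.72)]
tray [([156.0, 311.0], 0.88)]
bar_left [([161.0, 296.0], 0.59), ([156.0, 313.0], 0.3)]
bar_right [([153.0, 326.0], 0.86)]
```

View pics/top0.png

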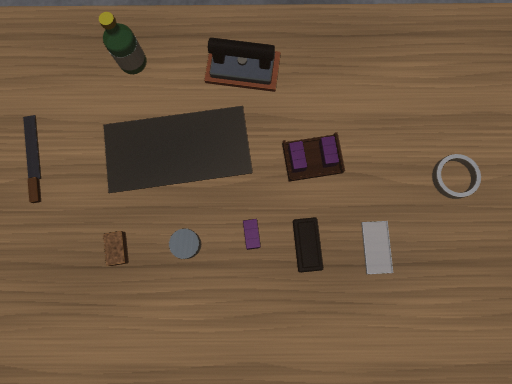

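View pics/side0.png

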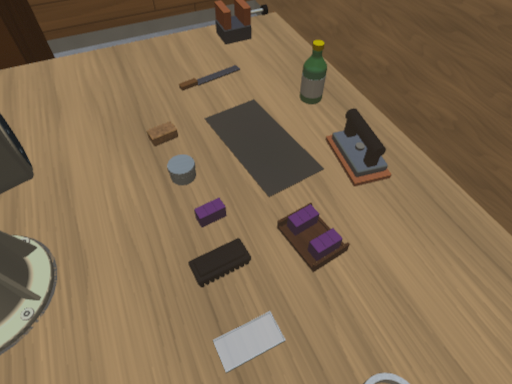

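The top view (image up = +x, right = −y) shows the mat at (178,148), tray at (313,157), loose wax (252,234), brush (308,245), scraper (377,247), tin (184,243), and cork (115,248). The side view agrees and shows the brush bristles down. Next I fit poses to the masks in both views.

```bash
cat > h.py <<'E'
from workcell import robot
import cv2,numpy as np
from scipy.optimize import minimize
def box(l,w,z0,z1,cx=0,cy=0): return np.array([[cx+a*l/2,cy+b*w/2,z] for a in(-1,1) for b in(-1,1) for z in(z0,z1)])
def cyl(r,z0,z1): return np.array([[r*np.cos(a),r*np.sin(a),z] for a in np.linspace(0,6.28,40) for z in(z0,z1)])
bar=box(.06,.03,0,.035)
M=dict(wax=bar,bar_left=bar,bar_right=bar,scraper=box(.11,.055,0,.006),
 brush=np.vstack([box(.11,.052,0,.03),box(.11,.036,.03,.038)]),tin=np.vstack([cyl(.03,0,.026),cyl(.031,.026,.042)]),
 cork=box(.068,.04,0,.028),mat=box(.16,.32,0,.003),
 tray=np.vstack([box(.088,.122,0,.011),box(.088,.006,.011,.026,0,.058),box(.088,.006,.011,.026,0,-.058)]))
def proj(p,X):
    c=X@p['R'].T+p['t']; u=c@p['mtx'].T; return u[:,:2]/u[:,2:]
def ray(p,rc,z):
    d=p['R'].T@np.linalg.inv(p['mtx'])@np.array([rc[1],rc[0],1.]); o=-p['R'].T@p['t']; return o+d*(z-o[2])/d[2]
S=3
def fit(name,views,z=0,yaws=(0,),hull=False,x0=None):
    """views: list of (pic, mask)"""
    V=[]
    for p,m in views:
        m=cv2.resize(m.astype(np.float32),None,fx=S,fy=S,interpolation=cv2.INTER_LINEAR)>.5
        V.append((p,m))
    if x0 is None:
        p,m=views[-1]; r,c=np.nonzero(m); x0=ray(p,(r.mean(),c.mean()),z+M[name][:,2].max()/2)[:2]
    def cost(q):
        c,s=np.cos(q[2]),np.sin(q[2]); P=M[name]; X=np.c_[c*P[:,0]-s*P[:,1]+q[0],s*P[:,0]+c*P[:,1]+q[1],P[:,2]+z]; t=0
        for p,m in V:
            h=cv2.convexHull(((proj(p,X)+.5)*S-.5).astype(np.float32)); im=np.zeros(m.shape,np.uint8)
            cv2.fillConvexPoly(im,np.round(h*16).astype(np.int32),1,shift=4); im=im>0
            t+=1-(im&m).sum()/max(1,(im|m).sum())
        return t/len(V)
    best=None
    for y in yaws:
        sx=np.array([[0,0,0],[.01,0,0],[0,.01,0],[0,0,.25]])+[x0[0],x0[1],y]
        r=minimize(cost,sx[0],method='Nelder-Mead',options=dict(initial_simplex=sx,xatol=2e-4,fatol=1e-4))
        if best is None or r.fun<best.fun: best=r
    return best.x,best.fun
def masks(p,name,near=None):
    L=robot.trace(p,name); return L
def st():
    s=robot.state(); o=s['orientation']; print('t',round(s['clock'],2),'p',np.round(s['tool_pos']*1000,1),'x-axis yaw',round(np.degrees(np.arctan2(o[1,0],o[0,0])),2),'gap',round(s['finger_gap']*1000,1),'F',np.round(s['contact_force'],1),'ff',s['finger_force']); return s
def go(x,y,yaw):
    """tool increments to world point mm, tool x yaw deg (tool down)"""
    s=robot.state(); o=s['orientation']; print('->',x,y,yaw,'dxy', np.round(o.T@(np.array([x,y,s['tool_pos'][2]*1000])-s['tool_pos']*1000),1)[:2], 'az',round(np.degrees(np.arctan2(o[1,0],o[0,0]))-yaw,1))
E
cat > meas.py <<'E'
from h import *
import json,sys
names=sys.argv[1:] or list(M)
P=[robot.snapshot(n) for n in('side','top')]
for k in names:
    vs=[]
    for p in P:
        L=robot.trace(p,k)
        if L: vs.append((p,L[0]['mask'],L[0]['confidence'],L[0]['rect']))
    ya=(-1,-.5,0,.5,1,1.57)
    for sel in ([vs,vs[-1:]] if len(vs)>1 else [vs]):
        if not sel: print(k,'none');continue
        ms=[(a,b) for a,b,*_ in sel]
        if k in('tray','mat'):
            ms=[(a,cv2.fillConvexPoly(np.zeros(b.shape,np.uint8),cv2.convexHull(np.argwhere(b)[:,::-1].astype(np.int32)),1)>0) for a,b in ms]
        q,f=fit(k,ms,z=.006 if 'bar' in k else 0,yaws=ya if k not in('tray','mat','bar_left','bar_right') else(-.2,.2))
        print(k,len(sel),np.round(q[:2]*1000,1),'yaw',round(np.degrees(q[2]),1),'cost',round(f,3),[(round(v[2],2),np.round(v[3]).tolist()) for v in sel])
E
python3 meas.py
```

```text
wax 1 [445.9  -8.5] yaw 188.2 cost 0.101 [(0.95, [240.0, 220.0, 261.0, 247.0])]
bar_left 1 [ 608.5 -107. ] yaw 10.7 cost 0.074 [(0.59, [289.0, 204.0, 319.0, 239.0])]
bar_right 2 [ 619.9 -176.5] yaw 7.8 cost 0.125 [(0.78, [306.0, 228.0, 340.0, 265.0]), (0.68, [320.0, 136.0, 338.0, 167.0])]
bar_right 1 [ 624.3 -177.5] yaw 5.3 cost 0.106 [(0.68, [320.0, 136.0, 338.0, 167.0])]
scraper 2 [ 414.7 -275.2] yaw 2.9 cost 0.091 [(0.95, [214.0, 314.0, 283.0, 369.0]), (0.78, [361.0, 221.0, 394.0, 275.0])]
scraper 1 [ 417.4 -276.4] yaw 4.1 cost 0.073 [(0.78, [361.0, 221.0, 394.0, 275.0])]
brush 2 [ 420.7 -125.3] yaw 4.5 cost 0.136 [(0.72, [187.0, 239.0, 254.0, 288.0]), (0.65, [293.0, 219.0, 325.0, 273.0])]
brush 1 [ 422.8 -125.5] yaw 4.2 cost 0.097 [(0.65, [293.0, 219.0, 325.0, 273.0])]
tin 2 [421.9 131.6] yaw 57.1 cost 0.123 [(0.69, [165.0, 156.0, 197.0, 185.0]), (0.58, [167.0, 228.0, 200.0, 259.0])]
tin 1 [426.5 130.3] yaw -27.7 cost 0.047 [(0.58, [167.0, 228.0, 200.0, 259.0])]
cork 2 [416.3 278.9] yaw 11.3 cost 0.142 [(0.64, [148.0, 121.0, 178.0, 146.0]), (0.6, [103.0, 232.0, 128.0, 267.0])]
cork 1 [418.2 278.4] yaw 8.3 cost 0.078 [(0.6, [103.0, 232.0, 128.0, 267.0])]
mat 2 [637.8 159. ] yaw 7.4 cost 0.035 [(0.72, [207.0, 100.0, 324.0, 194.0]), (0.55, [106.0, 106.0, 253.0, 190.0])]
mat 1 [640.3 158.2] yaw 7.8 cost 0.016 [(0.55, [106.0, 106.0, 253.0, 190.0])]
tray 2 [ 612.2 -143.9] yaw 8.9 cost 0.1 [(0.86, [276.0, 211.0, 348.0, 269.0]), (0.94, [282.0, 130.0, 344.0, 185.0])]
tray 1 [ 614.3 -143.9] yaw 9.0 cost 0.026 [(0.94, [282.0, 130.0, 344.0, 185.0])]
```

Request:
arm_command --pt "40 -30 10 0 0 2 0.8" --pt "80 -60 20 0 0 4 0.8" --pt "120 -90 30 0 0 6 0.8" --pt "160 -120 40 0 0 8 0.8" --pt "200 -150 50 0 0 10 0.8" --pt "235 -178 60 0 0 11.5 0.8" --pt "270 -204 75 0 0 11.5 0.8" --pt "300 -227 90 0 0 11.5 0.8" --grip_force 40

```text
clock: 2.67
tool_pos: [0.3629, -0.3457, 0.1587]
orientation: [[0.998, 0.062, 0.001], [0.062, -0.998, -0.001], [0.001, 0.001, -1.0]]
contact_force: [2.3, -0.2, 0.6]
finger_gap: 0.0686
finger_force: 0.0
```

```bash
python3 -c "
from h import *
st();go(416,-276,3.5)"
```

```text
t 2.67 p [ 362.9 -345.7  158.7] x-axis yaw 3.53 gap 68.6 F [ 2.3 -0.2  0.6] ff 0.0
-> 416 -276 3.5 dxy [ 57.2 -66.3] az 0.0
```

Request:
arm_command --pt "10 -12 12 0 0 0 0.8" --pt "22 -24 25 0 0 0 0.8" --pt "22 -24 50 0 0 0 0.8" --pt "22 -24 50 0 0 0 0.8" --pt "22 -24 50 0 0 0 0.8" --pt "22 -24 50 0 0 0 0.8" --pt "22 -24 50 0 0 0 0.8" --pt "22 -24 50 0 0 0 0.8"

```text
clock: 3.33
tool_pos: [0.3825, -0.3227, 0.1096]
orientation: [[0.998, 0.061, 0.001], [0.061, -0.998, -0.001], [0.001, 0.001, -1.0]]
contact_force: [0.9, -0.1, -0.7]
finger_gap: 0.0681
finger_force: 0.0
```

```bash
python3 -c "
from h import *
s=st();go(416,-276,3.5);print(s['dq'].round(3) if hasattr(s['dq'],'round') else s['dq'])"
```

```text
t 3.33 p [ 382.5 -322.7  109.6] x-axis yaw 3.5 gap 68.1 F [ 0.9 -0.1 -0.7] ff 0.0
-> 416 -276 3.5 dxy [ 36.3 -44.5] az 0.0
[ 0.002  0.002  0.005  0.    -0.004  0.   ]
```

Request:
arm_command --pt "18 -22 0 0 0 0 0.8" --pt "36.3 -44.5 10 0 0 0 0.8" --pt "36.3 -44.5 35 0 0 0 0.8" --pt "36.3 -44.5 55 0 0 0 0.8" --pt "36.3 -44.5 70 0 0 0 0.8" --pt "36.3 -44.5 78 0 0 0 0.8" --pt "36.3 -44.5 80 0 0 0 0.8" --pt "36.3 -44.5 81 0 0 0 0.8"

```text
clock: 4.0
tool_pos: [0.4158, -0.2755, 0.0277]
orientation: [[0.998, 0.061, 0.0], [0.061, -0.998, -0.0], [0.0, 0.0, -1.0]]
contact_force: [0.8, 0.1, 0.2]
finger_gap: 0.0686
finger_force: 0.0
```

```bash
python3 -c "
from h import *
s=st();go(416,-276,3.5)
p=robot.snapshot('side');cv2.imwrite('pics/s1.png',cv2.resize(p['frame'][250:384,160:340],None,fx=4,fy=4))"
```

```text
t 4.0 p [ 415.8 -275.5   27.7] x-axis yaw 3.52 gap 68.6 F [0.8 0.1 0.2] ff 0.0
-> 416 -276 3.5 dxy [0.2 0.5] az 0.0
```

View pics/s1.png

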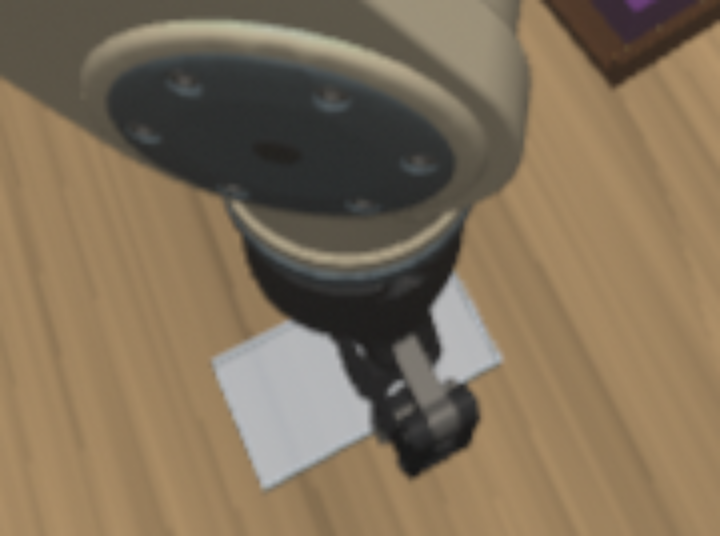

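The gripper straddles the scraper, with the near fingertip at about (412,475) in the crop, close to the plate's middle. I'll feel for the counter.

Request:
arm_command --pt "0 0 1 0 0 0 0.75" --pt "0 0 1 0 0 0 0.75" --pt "0 0 2 0 0 0 0.75" --pt "0 0 2 0 0 0 0.75" --pt "0 0 3 0 0 0 0.75" --pt "0 0 3 0 0 0 0.75" --pt "0 0 3 0 0 0 0.75" --pt "0 0 3 0 0 0 0.75"

```text
clock: 4.72
tool_pos: [0.4157, -0.275, 0.0245]
orientation: [[0.998, 0.062, -0.0], [0.062, -0.998, 0.0], [-0.0, -0.0, -1.0]]
contact_force: [0.1, 0.4, 0.4]
finger_gap: 0.0641
finger_force: 0.0
```

Request:
arm_command --pt "0 0 0 0 0 0 0.6" --pt "0 0 0 0 0 0 0.5" --pt "0 0 0 0 0 0 0.5" --pt "0 0 0 0 0 0 0.5" --pt "0 0 0 0 0 0 0.5" --pt "0 0 0 0 0 0 0.5" --pt "0 0 0 0 0 0 0.5" --pt "0 0 0 0 0 0 0.5"

```text
clock: 5.38
tool_pos: [0.4157, -0.2751, 0.0245]
orientation: [[0.998, 0.062, -0.0], [0.062, -0.998, 0.0], [-0.0, -0.0, -1.0]]
contact_force: [0.9, 0.1, 0.7]
finger_gap: 0.0426
finger_force: 0.0
```

Request:
arm_command --pt "0 0 -3 0 0 0 0.75" --pt "0 0 -3 0 0 0 0.75" --pt "0 0 -3 0 0 0 0.75" --pt "0 0 -3 0 0 0 0.75" --pt "0 0 0 0 0 0 0.75" --pt "0 0 2 0 0 0 0.75" --pt "0 0 3 0 0 0 0.75" --pt "0 0 4 0 0 0 0.75"

```text
clock: 6.05
tool_pos: [0.4155, -0.275, 0.0201]
orientation: [[0.998, 0.062, -0.0], [0.062, -0.998, 0.0], [-0.0, -0.0, -1.0]]
contact_force: [-0.2, -0.2, -0.4]
finger_gap: 0.0644
finger_force: 0.0
```

Request:
arm_command --pt "0 0 0.5 0 0 0 0.75" --pt "0 0 1 0 0 0 0.75" --pt "0 0 1 0 0 0 0.68" --pt "0 0 1 0 0 0 0.68" --pt "0 0 1 0 0 0 0.68" --pt "0 0 1 0 0 0 0.68" --pt "0 0 1 0 0 0 0.68" --pt "0 0 1 0 0 0 0.68"

```text
clock: 6.72
tool_pos: [0.4157, -0.2751, 0.0195]
orientation: [[0.998, 0.062, 0.0], [0.062, -0.998, -0.0], [0.0, 0.0, -1.0]]
contact_force: [-0.7, -1.1, 0.2]
finger_gap: 0.0584
finger_force: 0.0
```

Request:
arm_command --pt "0 0 1 0 0 0 0.68" --pt "0 0 1 0 0 0 0.68" --pt "0 0 1 0 0 0 0.6" --pt "0 0 1 0 0 0 0.55" --pt "0 0 1 0 0 0 0.55" --pt "0 0 1 0 0 0 0.55" --pt "0 0 1 0 0 0 0.55" --pt "0 0 1 0 0 0 0.55"

```text
clock: 7.38
tool_pos: [0.4157, -0.2751, 0.0185]
orientation: [[0.998, 0.062, 0.0], [0.062, -0.998, -0.0], [0.0, 0.0, -1.0]]
contact_force: [0.4, -0.5, -0.0]
finger_gap: 0.047
finger_force: 0.0
```

Request:
arm_command --pt "0 0 0.5 0 0 0 0.55" --pt "0 0 1 0 0 0 0.55" --pt "0 0 1.5 0 0 0 0.55" --pt "0 0 2 0 0 0 0.55" --pt "0 0 2.5 0 0 0 0.55" --pt "0 0 3 0 0 0 0.55" --pt "0 0 3 0 0 0 0.55" --pt "0 0 3 0 0 0 0.55"

```text
clock: 8.05
tool_pos: [0.4157, -0.275, 0.0154]
orientation: [[0.998, 0.062, -0.0], [0.062, -0.998, 0.0], [-0.0, -0.0, -1.0]]
contact_force: [-0.6, -0.6, 1.0]
finger_gap: 0.0468
finger_force: 0.0
```

```bash
python3 -c "
from h import *
st();p=robot.snapshot('side');cv2.imwrite('pics/s2.png',cv2.resize(p['frame'][284:384,190:320],None,fx=6,fy=6))"
```

```text
t 8.05 p [ 415.7 -275.    15.4] x-axis yaw 3.56 gap 46.8 F [-0.6 -0.6  1. ] ff 0.0
```

View pics/s2.png

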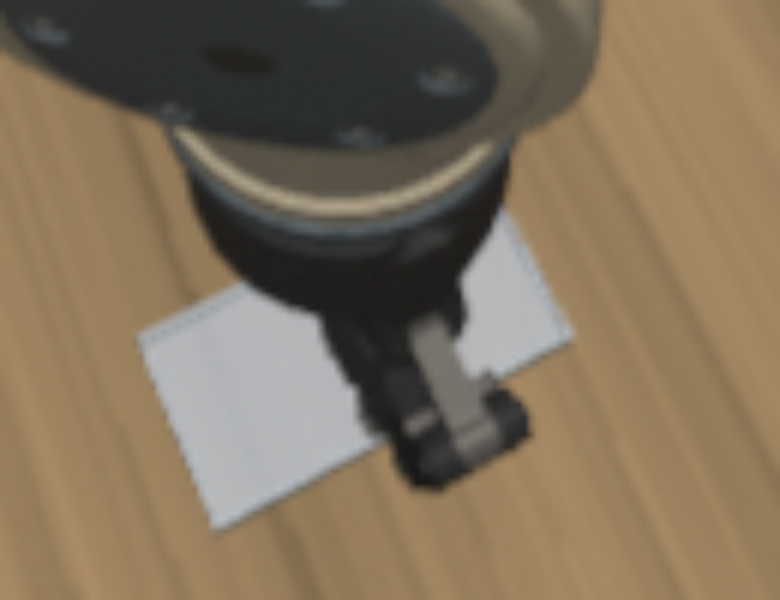

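The near fingertip, at about (425,485) in the crop, overhangs the plate edge and shows no contact. The tips are still above the plate, so I lower further.

Request:
arm_command --pt "0 0 0.5 0 0 0 0.55" --pt "0 0 1 0 0 0 0.55" --pt "0 0 1.5 0 0 0 0.55" --pt "0 0 2 0 0 0 0.55" --pt "0 0 2 0 0 0 0.55" --pt "0 0 2 0 0 0 0.55" --pt "0 0 2 0 0 0 0.55" --pt "0 0 2 0 0 0 0.55"

```text
clock: 8.77
tool_pos: [0.4157, -0.2751, 0.0135]
orientation: [[0.998, 0.062, 0.0], [0.062, -0.998, 0.0], [0.0, -0.0, -1.0]]
contact_force: [0.3, 0.3, -0.9]
finger_gap: 0.0473
finger_force: 0.0
```

Request:
arm_command --pt "0 0 0.5 0 0 0 0.55" --pt "0 0 0.5 0 0 0 0.55" --pt "0 0 1 0 0 0 0.55" --pt "0 0 1 0 0 0 0.55" --pt "0 0 1 0 0 0 0.55" --pt "0 0 1 0 0 0 0.55" --pt "0 0 1 0 0 0 0.55" --pt "0 0 1 0 0 0 0.55"

```text
clock: 9.43
tool_pos: [0.4157, -0.2751, 0.0125]
orientation: [[0.998, 0.062, 0.0], [0.062, -0.998, -0.0], [0.0, 0.0, -1.0]]
contact_force: [-0.2, -0.2, 0.1]
finger_gap: 0.0467
finger_force: 0.0
```

```bash
python3 -c "
from h import *
st();p=robot.snapshot('side')
for dy in(-.0235,-.038):
  for z in(-.005,.005,.015,.025): print(dy,z,proj(p,np.array([[.4044+.002*0,-.275+dy,z],[.4264,-.275+dy,z]])).round(1).tolist())
print(proj(p,np.array([[.36,-.3025,.0],[.47,-.3025,.0],[.36,-.248,.0],[.47,-.248,.0]])).round(1).tolist())
a=cv2.resize(p['frame'][284:384,190:320],None,fx=6,fy=6);cv2.imwrite('pics/s3.png',a)
q=robot.snapshot('top');cv2.imwrite('pics/t3.png',cv2.resize(q['frame'][190:300,310:430],None,fx=5,fy=5))
for r in(p,q):
  for d in robot.trace(r,'scraper')[:2]: print(d['confidence'],d['rect'],d['mask'].sum())
"
```

```text
t 9.43 p [ 415.7 -275.1   12.5] x-axis yaw 3.56 gap 46.7 F [-0.2 -0.2  0.1] ff 0.0
-0.0235 -0.005 [[249.9, 357.8], [261.8, 352.1]]
-0.0235 0.005 [[249.8, 356.3], [261.9, 350.4]]
-0.0235 0.015 [[249.8, 354.6], [262.0, 348.7]]
-0.0235 0.025 [[249.7, 353.0], [262.1, 347.0]]
-0.038 -0.005 [[253.4, 366.5], [265.5, 360.5]]
-0.038 0.005 [[253.4, 365.0], [265.6, 359.0]]
-0.038 0.015 [[253.4, 363.5], [265.8, 357.4]]
-0.038 0.025 [[253.4, 361.9], [265.9, 355.8]]
[[225.8, 371.6], [286.0, 342.3], [214.2, 339.6], [271.9, 313.2]]
0.8 [214.8, 322.4, 282.2, 369.6] 1162
0.75 [360.0, 220.4, 395.6, 276.7] 882
```

View pics/s3.png

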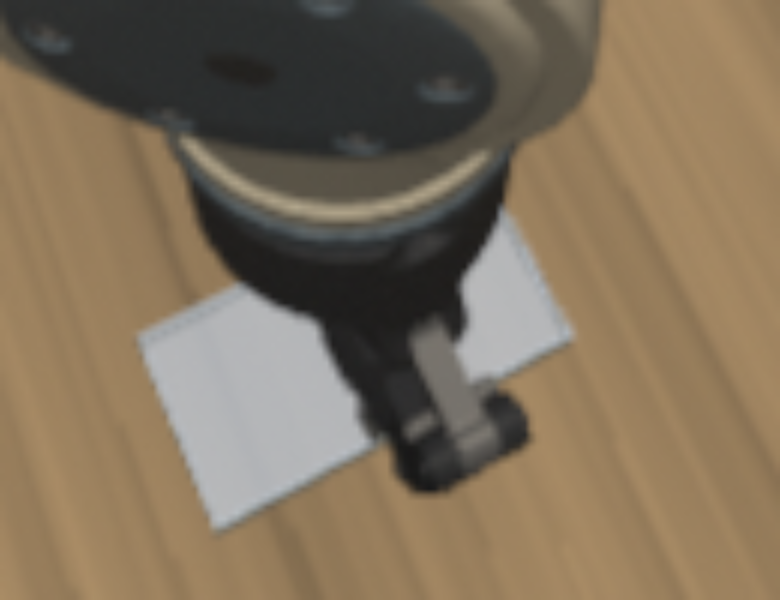

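View pics/t3.png

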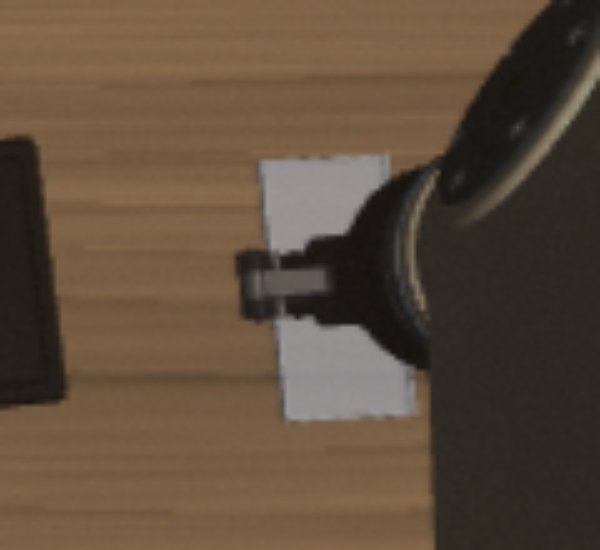

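Request:
arm_command --pt "0 0 0.5 0 0 0 0.55" --pt "0 0 0.5 0 0 0 0.55" --pt "0 0 1 0 0 0 0.55" --pt "0 0 1 0 0 0 0.55" --pt "0 0 1.5 0 0 0 0.55" --pt "0 0 1.5 0 0 0 0.55" --pt "0 0 2 0 0 0 0.55" --pt "0 0 2 0 0 0 0.55"

```text
clock: 10.3
tool_pos: [0.4157, -0.2751, 0.0104]
orientation: [[0.998, 0.062, -0.0], [0.062, -0.998, 0.0], [-0.0, -0.0, -1.0]]
contact_force: [-0.4, 0.9, 0.5]
finger_gap: 0.0471
finger_force: 0.0
```

The top crop shows the left finger at (240-275, 285), around the plate's left edge. I'll triangulate the finger to find its real height.

```bash
python3 -c "
from h import *
from scipy.optimize import least_squares
p=robot.snapshot('side');q=robot.snapshot('top');c=np.array([.4157,-.2751]);yx=np.array([-.062,.998])
def f(v):
  h,z,dx=v
  A=np.r_[c+h*yx+[dx,0],z];B=np.r_[c-h*yx+[dx,0],z]
  return np.r_[proj(q,A[None])[0]-[357.6,247],proj(p,B[None])[0]-[268.7,360.3]]
r=least_squares(f,[.04,.02,0]);print(r.x,r.fun)
st()
D={k:np.load if 0 else 0 for k in()}
cv2.imwrite('pics/s4.png',cv2.resize(p['frame'],None,fx=1.5,fy=1.5))
"
```

```text
[0.05386307 0.06215883 0.00337366] [ 0.55930211 -0.29391327  0.0013283   0.45051342]
t 10.4 p [ 415.7 -275.1   10.4] x-axis yaw 3.56 gap 46.6 F [-0.8  0.3  0.2] ff 0.0
```

View pics/s4.png

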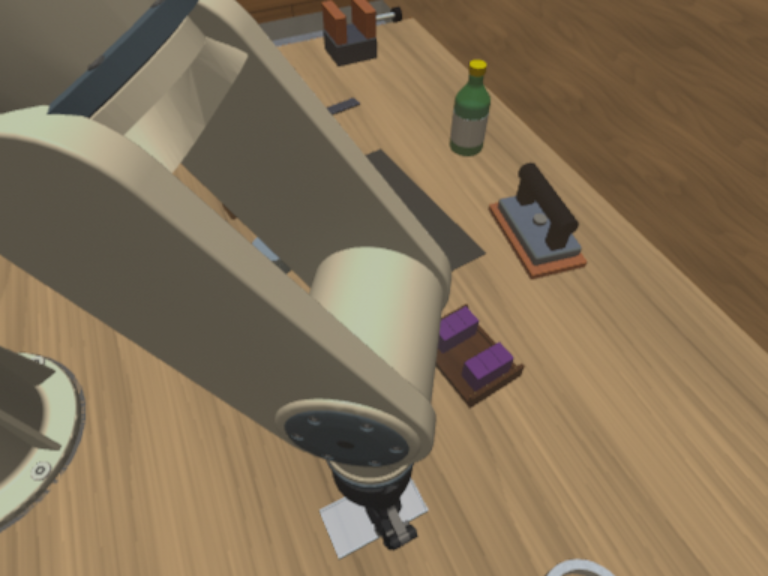

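Request:
arm_command --pt "0 0 0.5 0 0 0 0.55" --pt "0 0 1 0 0 0 0.55" --pt "0 0 1.5 0 0 0 0.55" --pt "0 0 2 0 0 0 0.55" --pt "0 0 2 0 0 0 0.55" --pt "0 0 2.5 0 0 0 0.55" --pt "0 0 2.5 0 0 0 0.55" --pt "0 0 2.5 0 0 0 0.55"

```text
clock: 11.07
tool_pos: [0.4157, -0.275, 0.0079]
orientation: [[0.998, 0.062, -0.0], [0.062, -0.998, 0.0], [-0.0, -0.0, -1.0]]
contact_force: [0.1, -1.0, 0.2]
finger_gap: 0.0473
finger_force: 0.0
```

Request:
arm_command --pt "0 0 0.5 0 0 0 0.55" --pt "0 0 1 0 0 0 0.55" --pt "0 0 1 0 0 0 0.55" --pt "0 0 1.5 0 0 0 0.55" --pt "0 0 1.5 0 0 0 0.55" --pt "0 0 2 0 0 0 0.55" --pt "0 0 2 0 0 0 0.55" --pt "0 0 2 0 0 0 0.55"

```text
clock: 11.73
tool_pos: [0.4157, -0.2751, 0.0059]
orientation: [[0.998, 0.062, -0.0], [0.062, -0.998, 0.0], [-0.0, -0.0, -1.0]]
contact_force: [-0.9, 0.8, 0.1]
finger_gap: 0.0473
finger_force: 0.0
```

Request:
arm_command --pt "0 0 0.5 0 0 0 0.55" --pt "0 0 1 0 0 0 0.55" --pt "0 0 1.5 0 0 0 0.55" --pt "0 0 2 0 0 0 0.55" --pt "0 0 2 0 0 0 0.55" --pt "0 0 2.5 0 0 0 0.55" --pt "0 0 2.5 0 0 0 0.55" --pt "0 0 2.5 0 0 0 0.55"

```text
clock: 12.4
tool_pos: [0.4157, -0.2751, 0.004]
orientation: [[0.998, 0.062, 0.0], [0.062, -0.998, -0.0], [0.0, 0.0, -1.0]]
contact_force: [-1.1, 2.0, 10.4]
finger_gap: 0.0469
finger_force: 5.3
```

Request:
arm_command --pt "0 0 0.5 0 0 0 0.55" --pt "0 0 1 0 0 0 0.55" --pt "0 0 1 0 0 0 0.55" --pt "0 0 1.5 0 0 0 0.55" --pt "0 0 1.5 0 0 0 0.55" --pt "0 0 2 0 0 0 0.55" --pt "0 0 2 0 0 0 0.55" --pt "0 0 2 0 0 0 0.55"

```text
clock: 13.07
tool_pos: [0.4158, -0.2752, 0.0037]
orientation: [[0.998, 0.062, 0.0], [0.062, -0.998, -0.0], [0.0, 0.0, -1.0]]
contact_force: [-8.2, 5.0, 41.7]
finger_gap: 0.0465
finger_force: 20.5
```

```bash
python3 -c "
from h import *
st();p=robot.snapshot('side');cv2.imwrite('pics/s5.png',cv2.resize(p['frame'][300:384,200:310],None,fx=7,fy=7))"
```

```text
t 13.07 p [ 415.8 -275.2    3.7] x-axis yaw 3.56 gap 46.5 F [-8.2  5.  41.7] ff 20.49627345521003
```

Request:
arm_command --pt "0 0 -4 0 0 0 0.55" --pt "0 0 -6 0 0 0 0.73" --pt "0 0 -6 0 0 0 0.73" --pt "0 0 -6 0 0 0 0.73" --pt "0 0 -3 0 0 0 0.73" --pt "0 0 0 0 0 0 0.73" --pt "0 0 2 0 0 0 0.73" --pt "0 0 2 0 0 0 0.73"

```text
clock: 13.78
tool_pos: [0.4153, -0.2748, -0.0014]
orientation: [[0.998, 0.062, -0.001], [0.062, -0.998, 0.001], [-0.001, -0.001, -1.0]]
contact_force: [-0.1, -0.2, 0.1]
finger_gap: 0.0619
finger_force: 0.0
```

Request:
arm_command --pt "0 0 0.5 0 0 0 0.73" --pt "0 0 1 0 0 0 0.73" --pt "0 0 1.5 0 0 0 0.73" --pt "0 0 2 0 0 0 0.73" --pt "0 0 2 0 0 0 0.73" --pt "0 0 2 0 0 0 0.73" --pt "0 0 2 0 0 0 0.73" --pt "0 0 2 0 0 0 0.73"

```text
clock: 14.45
tool_pos: [0.4157, -0.2751, -0.0025]
orientation: [[0.998, 0.062, 0.0], [0.062, -0.998, -0.0], [0.0, 0.0, -1.0]]
contact_force: [0.2, -0.4, -0.0]
finger_gap: 0.0628
finger_force: 0.0
```

Request:
arm_command --pt "0 0 0 0 0 0 0.65" --pt "0 0 0 0 0 0 0.55" --pt "0 0 0 0 0 0 0.55" --pt "0 0 0 0 0 0 0.55" --pt "0 0 0 0 0 0 0.55" --pt "0 0 0 0 0 0 0.55" --pt "0 0 0 0 0 0 0.55" --pt "0 0 0 0 0 0 0.55"

```text
clock: 15.12
tool_pos: [0.4158, -0.2751, -0.0022]
orientation: [[0.998, 0.062, 0.0], [0.062, -0.998, -0.0], [0.0, 0.0, -1.0]]
contact_force: [-1.4, 1.1, 7.3]
finger_gap: 0.0538
finger_force: 40.9
```

Request:
arm_command --pt "0 0 -10 0 0 0 0.5" --pt "0 0 -40 0 0 0 0.5" --pt "0 0 -70 0 0 0 0.5" --pt "10 -20 -90 0 0 0 0.5" --pt "25 -50 -90 0 0 0 0.5" --pt "40 -80 -90 0 0 -1 0.5" --pt "55 -110 -90 0 0 -2 0.5" --pt "70 -140 -90 0 0 -3 0.5"

```text
clock: 15.78
tool_pos: [0.4773, -0.1297, 0.0884]
orientation: [[0.993, 0.114, 0.001], [0.114, -0.993, -0.0], [0.001, 0.0, -1.0]]
contact_force: [1.1, -0.5, -1.2]
finger_gap: 0.0532
finger_force: 42.7
```

Request:
arm_command --pt "14 -30 0 0 0 0 0.5" --pt "28 -60 0 0 0 0 0.5" --pt "42 -90 0 0 0 0 0.5" --pt "56 -120 0 0 0 0 0.5" --pt "70 -150 0 0 0 0 0.5" --pt "84 -180 0 0 0 0 0.5" --pt "98 -210 0 0 0 0 0.5" --pt "112 -240 0 0 0 0 0.5"

```text
clock: 16.45
tool_pos: [0.561, 0.1219, 0.0882]
orientation: [[0.993, 0.114, 0.0], [0.114, -0.993, 0.0], [0.0, 0.0, -1.0]]
contact_force: [1.1, -0.2, 0.6]
finger_gap: 0.0533
finger_force: 42.7
```

```bash
python3 -c "
from h import *
s=st();go(627,253,7.7)"
```

```text
t 16.45 p [561.  121.9  88.2] x-axis yaw 6.57 gap 53.3 F [ 1.1 -0.2  0.6] ff 42.68841505050659
-> 627 253 7.7 dxy [  80.6 -122.7] az -1.1
```

Request:
arm_command --pt "20 -30 0 0 0 0 0.5" --pt "40 -60 0 0 0 0 0.5" --pt "60 -91 0 0 0 -1.1 0.5" --pt "81 -123 0 0 0 -1.1 0.5" --pt "81 -123 20 0 0 -1.1 0.5" --pt "81 -123 45 0 0 -1.1 0.5" --pt "81 -123 60 0 0 -1.1 0.5" --pt "81 -123 60 0 0 -1.1 0.5"

```text
clock: 17.12
tool_pos: [0.6244, 0.2506, 0.0241]
orientation: [[0.991, 0.133, -0.006], [0.133, -0.991, -0.002], [-0.006, 0.002, -1.0]]
contact_force: [-1.6, -0.5, -0.7]
finger_gap: 0.0531
finger_force: 42.7
```

```bash
python3 -c "
from h import *
s=st();go(627,253,7.7);P=[robot.snapshot('side'),robot.snapshot('top')]
V=[]
for p in P:
  for d in robot.trace(p,'scraper')[:2]: print(d['confidence'],d['rect'],d['mask'].sum())
q=P[1];a=cv2.resize(q['frame'][80:220,80:280],None,fx=3,fy=3);b=cv2.resize(P[0]['frame'][80:220,170:350],None,fx=3,fy=3);cv2.imwrite('pics/p1.png',np.vstack([a[:300],cv2.resize(b,(600,290))]))"
```

```text
t 17.12 p [624.4 250.6  24.1] x-axis yaw 7.67 gap 53.1 F [-1.6 -0.5 -0.7] ff 42.676082253456116
-> 627 253 7.7 dxy [ 2.9 -2. ] az -0.0
0.97 [220.4, 109.0, 261.5, 124.3] 407
0.74 [118.7, 123.2, 145.3, 177.0] 770
```

View pics/p1.png

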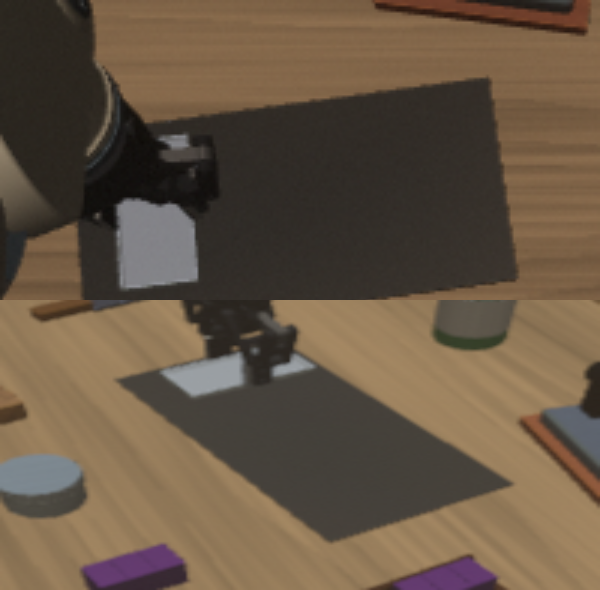

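The scraper is held level over the left end of the mat. Lower and release.

Request:
arm_command --pt "2 -2 8 0 0 0 0.5" --pt "2 -2 16 0 0 0 0.5" --pt "2 -2 20 0 0 0 0.5" --pt "2 -2 21 0 0 0 0.5" --pt "2 -2 22 0 0 0 0.5" --pt "2 -2 22.5 0 0 0 0.5" --pt "2 -2 22.5 0 0 0 0.5" --pt "2 -2 22.5 0 0 0 0.5"

```text
clock: 17.98
tool_pos: [0.629, 0.254, 0.0051]
orientation: [[0.991, 0.133, 0.0], [0.133, -0.991, 0.0], [0.0, -0.0, -1.0]]
contact_force: [-0.2, -0.2, -1.0]
finger_gap: 0.0536
finger_force: 42.7
```

Request:
arm_command --pt "0 0 0 0 0 0 0.68" --pt "0 0 0 0 0 0 0.72" --pt "0 0 0 0 0 0 0.78" --pt "0 0 0 0 0 0 0.78" --pt "0 0 -15 0 0 0 0.78" --pt "0 0 -45 0 0 0 0.85" --pt "0 0 -75 0 0 0 0.85" --pt "0 0 -100 0 0 0 0.85"

```text
clock: 18.65
tool_pos: [0.6293, 0.2541, 0.1079]
orientation: [[0.991, 0.133, 0.001], [0.133, -0.991, 0.001], [0.001, -0.0, -1.0]]
contact_force: [0.3, -0.1, 0.5]
finger_gap: 0.0726
finger_force: 0.0
```

```bash
python3 -c "
from h import *
s=st();go(422,-125.5,4.5)"
```

```text
t 18.65 p [629.3 254.1 107.9] x-axis yaw 7.66 gap 72.6 F [ 0.3 -0.1  0.5] ff 0.0
-> 422 -125.5 4.5 dxy [-256.   348.6] az 3.2
```

Request:
arm_command --pt "-18 25 0 0 0 1 0.8" --pt "-37 50 0 0 0 2 0.8" --pt "-55 75 0 0 0 3.2 0.8" --pt "-74 100 0 0 0 3.2 0.8" --pt "-92 125 0 0 0 3.2 0.8" --pt "-111 150 0 0 0 3.2 0.8" --pt "-130 175 0 0 0 3.2 0.8" --pt "-148 200 0 0 0 3.2 0.8"

```text
clock: 19.32
tool_pos: [0.5081, 0.0349, 0.1061]
orientation: [[0.997, 0.078, 0.001], [0.078, -0.997, 0.0], [0.001, 0.0, -1.0]]
contact_force: [0.7, -0.4, 0.2]
finger_gap: 0.0683
finger_force: 0.0
```

```bash
python3 -c "
from h import *
s=st();go(422,-125.5,4.5)"; python3 meas.py scraper
```

```text
t 19.32 p [508.1  34.9 106.1] x-axis yaw 4.47 gap 68.3 F [ 0.7 -0.4  0.2] ff 0.0
-> 422 -125.5 4.5 dxy [-98.3 153.2] az -0.0
scraper 2 [661.3 271.4] yaw 60.2 cost 0.687 [(0.76, [242.0, 109.0, 263.0, 126.0]), (0.7, [119.0, 131.0, 132.0, 157.0])]
scraper 1 [670.7 284.2] yaw 39.8 cost 0.845 [(0.7, [119.0, 131.0, 132.0, 157.0])]
```

Request:
arm_command --pt "-15 24 0 0 0 0 0.8" --pt "-32 50 0 0 0 0 0.8" --pt "-48 75 0 0 0 0 0.8" --pt "-64 100 0 0 0 0 0.8" --pt "-80 125 0 0 0 0 0.8" --pt "-97 151 10 0 0 0 0.8" --pt "-97 151 30 0 0 0 0.8" --pt "-97 151 30 0 0 0 0.8"

```text
clock: 20.18
tool_pos: [0.4231, -0.1224, 0.0735]
orientation: [[0.997, 0.076, -0.002], [0.076, -0.997, 0.001], [-0.002, -0.001, -1.0]]
contact_force: [-0.5, 0.9, 0.4]
finger_gap: 0.0683
finger_force: 0.0
```

```bash
python3 -c "
from h import *
s=st();go(422,-125.5,4.5)"; python3 meas.py scraper tin cork
```

```text
t 20.18 p [ 423.1 -122.4   73.5] x-axis yaw 4.35 gap 68.3 F [-0.5  0.9  0.4] ff 0.0
-> 422 -125.5 4.5 dxy [-1.3  3. ] az -0.2
scraper 2 [632.1 255.7] yaw 6.9 cost 0.307 [(0.74, [243.0, 110.0, 264.0, 128.0]), (0.72, [118.0, 128.0, 149.0, 180.0])]
scraper 1 [632.1 255.5] yaw 6.8 cost 0.04 [(0.72, [118.0, 128.0, 149.0, 180.0])]
tin 2 [425.6 130.7] yaw 2.8 cost 0.435 [(0.61, [164.0, 160.0, 179.0, 184.0]), (0.56, [168.0, 228.0, 200.0, 261.0])]
tin 1 [426.3 130.9] yaw 59.8 cost 0.039 [(0.56, [168.0, 228.0, 200.0, 261.0])]
cork 2 [417.8 278.4] yaw 8.3 cost 0.51 [(0.45, [153.0, 137.0, 159.0, 146.0]), (0.98, [102.0, 230.0, 131.0, 267.0])]
cork 1 [418.3 278.5] yaw 8.1 cost 0.073 [(0.98, [102.0, 230.0, 131.0, 267.0])]
```

Request:
arm_command --pt "-1.3 2 15 0 0 0 0.8" --pt "-1.3 2.5 35 0 0 0 0.8" --pt "-1.3 2.5 50 0 0 0 0.8" --pt "-1.3 2.5 60 0 0 0 0.8" --pt "-1.3 2.5 66 0 0 0 0.8" --pt "-1.3 2.5 66 0 0 0 0.8" --pt "-1.3 2.5 66 0 0 0 0.6" --pt "-1.3 2.5 66 0 0 0 0.5"

```text
clock: 21.25
tool_pos: [0.4233, -0.1248, 0.0097]
orientation: [[0.997, 0.078, 0.001], [0.078, -0.997, -0.0], [0.001, 0.0, -1.0]]
contact_force: [-0.2, -0.4, -1.2]
finger_gap: 0.0511
finger_force: 41.7
```

Request:
arm_command --pt "0 0 0 0 0 0 0.5" --pt "0 0 0 0 0 0 0.5" --pt "0 0 0 0 0 0 0.5" --pt "0 0 -2 0 0 0 0.5" --pt "0 0 -25 0 0 0 0.5" --pt "0 0 -55 0 0 0 0.5" --pt "0 0 -85 0 0 0 0.5" --pt "0 0 -85 0 0 0 0.5"

```text
clock: 21.92
tool_pos: [0.4255, -0.1256, 0.0983]
orientation: [[0.997, 0.078, 0.007], [0.078, -0.997, -0.002], [0.006, 0.002, -1.0]]
contact_force: [2.5, -0.6, -0.4]
finger_gap: 0.0512
finger_force: 42.4
```

```bash
python3 -c "
from h import *
s=st();go(640,158.5,7.7)"
```

```text
t 21.92 p [ 425.5 -125.6   98.3] x-axis yaw 4.45 gap 51.2 F [ 2.5 -0.6 -0.4] ff 42.426191568374634
-> 640 158.5 7.7 dxy [ 235.9 -266.5] az -3.2
```

Request:
arm_command --pt "20 -22 0 0 0 -1 0.5" --pt "40 -45 0 0 0 -2 0.5" --pt "60 -68 0 0 0 -3.2 0.5" --pt "80 -90 0 0 0 -3.2 0.5" --pt "100 -113 0 0 0 -3.2 0.5" --pt "120 -136 0 0 0 -3.2 0.5" --pt "140 -158 0 0 0 -3.2 0.5" --pt "160 -181 0 0 0 -3.2 0.5"

```text
clock: 22.58
tool_pos: [0.5686, 0.0694, 0.0934]
orientation: [[0.991, 0.133, -0.001], [0.133, -0.991, -0.0], [-0.001, 0.0, -1.0]]
contact_force: [0.2, -0.2, -1.5]
finger_gap: 0.051
finger_force: 42.3
```

```bash
python3 -c "
from h import *
s=st();go(640,158.5,7.7)"
```

```text
t 22.58 p [568.6  69.4  93.4] x-axis yaw 7.66 gap 51.0 F [ 0.2 -0.2 -1.5] ff 42.34867751598358
-> 640 158.5 7.7 dxy [ 82.7 -78.7] az -0.0
```

Request:
arm_command --pt "20 -20 0 0 0 0 0.5" --pt "42 -40 0 0 0 0 0.5" --pt "62 -60 0 0 0 0 0.5" --pt "82 -78 5 0 0 0 0.5" --pt "82 -78 30 0 0 0 0.5" --pt "82 -78 55 0 0 0 0.5" --pt "82 -78 60 0 0 0 0.5" --pt "82 -78 60 0 0 0 0.5"

```text
clock: 23.25
tool_pos: [0.6369, 0.1559, 0.0314]
orientation: [[0.991, 0.133, -0.005], [0.133, -0.991, -0.001], [-0.005, 0.001, -1.0]]
contact_force: [-0.5, -0.4, -1.1]
finger_gap: 0.0514
finger_force: 42.3
```

Request:
arm_command --pt "0 0 6 0 0 0 0.5" --pt "0 0 11 0 0 0 0.5" --pt "0 0 15 0 0 0 0.5" --pt "0 0 17 0 0 0 0.5" --pt "0 0 18 0 0 0 0.5" --pt "0 0 18 0 0 0 0.5" --pt "0 0 18 0 0 0 0.5" --pt "0 0 18 0 0 0 0.5"

```text
clock: 23.92
tool_pos: [0.6393, 0.1564, 0.0163]
orientation: [[0.991, 0.133, 0.0], [0.133, -0.991, 0.0], [0.0, -0.0, -1.0]]
contact_force: [0.8, 0.1, -0.8]
finger_gap: 0.0514
finger_force: 42.3
```

```bash
python3 -c "
from h import *
s=st();go(640,158.5,7.7)"
```

```text
t 23.92 p [639.3 156.4  16.3] x-axis yaw 7.66 gap 51.4 F [ 0.8  0.1 -0.8] ff 42.33836352825165
-> 640 158.5 7.7 dxy [ 1.  -1.9] az -0.0
```

Request:
arm_command --pt "0 -1.5 1.5 0 0 0 0.5" --pt "0 -1.5 2.8 0 0 0 0.5" --pt "0 -1.5 2.8 0 0 0 0.5" --pt "0 -1.5 2.8 0 0 0 0.65" --pt "0 -1.5 2.8 0 0 0 0.75" --pt "0 -1.5 2.8 0 0 0 0.75" --pt "0 -1.5 2.8 0 0 0 0.75" --pt "0 -1.5 -10 0 0 0 0.75"

```text
clock: 24.58
tool_pos: [0.6372, 0.1575, 0.0242]
orientation: [[0.991, 0.133, -0.004], [0.133, -0.991, -0.001], [-0.004, 0.0, -1.0]]
contact_force: [-0.3, 0.2, -0.2]
finger_gap: 0.0638
finger_force: 0.0
```

Request:
arm_command --pt "0 0 -15 0 0 0 0.8" --pt "0 0 -40 0 0 0 0.85" --pt "0 0 -65 0 0 0 0.95" --pt "0 0 -90 0 0 0 1" --pt "-20 5 -90 0 0 6 1" --pt "-50 10 -90 0 0 12 1" --pt "-80 15 -90 0 0 18 1" --pt "-110 20 -90 0 0 24 1"

```text
clock: 25.25
tool_pos: [0.5316, 0.1231, 0.117]
orientation: [[0.958, -0.286, 0.001], [-0.286, -0.958, 0.0], [0.001, -0.001, -1.0]]
contact_force: [-0.7, 0.1, -0.1]
finger_gap: 0.0853
finger_force: 0.0
```

```bash
python3 -c "
from h import *
s=st();go(425.5,130.5,-82.3);go(425.5,130.5,97.7);print(s['joints'])"
```

```text
t 25.25 p [531.6 123.1 117. ] x-axis yaw -16.64 gap 85.3 F [-0.7  0.1 -0.1] ff 0.0
-> 425.5 130.5 -82.3 dxy [-103.7   23.3] az 65.7
-> 425.5 130.5 97.7 dxy [-103.7   23.3] az -114.3
[2.24803702e-01 3.71008914e-01 1.90287400e+00 7.44637792e-06
 8.66551485e-01 2.08601879e+00]
```

Request:
arm_command --pt "-20 4 0 0 0 -7 1" --pt "-40 8 0 0 0 -14 1" --pt "-60 13 0 0 0 -21 1" --pt "-80 18 0 0 0 -28 1" --pt "-103 23 0 0 0 -35 1" --pt "-103 23 10 0 0 -42 1" --pt "-103 23 20 0 0 -49 1" --pt "-103 23 25 0 0 -55 1"

```text
clock: 25.92
tool_pos: [0.427, 0.1304, 0.0914]
orientation: [[0.777, 0.63, 0.001], [0.63, -0.777, 0.0], [0.001, 0.0, -1.0]]
contact_force: [0.0, -0.2, 0.4]
finger_gap: 0.0852
finger_force: 0.0
```

```bash
python3 -c "
from h import *
s=st();go(425.5,130.5,40)"; python3 meas.py brush mat tray wax
```

```text
t 25.92 p [427.  130.4  91.4] x-axis yaw 39.04 gap 85.2 F [ 0.  -0.2  0.4] ff 0.0
-> 425.5 130.5 40 dxy [-1.1 -1. ] az -1.0
brush 1 [640.2 159.3] yaw 9.9 cost 0.128 [(0.93, [160.0, 123.0, 189.0, 174.0])]
mat 2 [637.9 160.4] yaw 7.2 cost 0.062 [(0.76, [207.0, 100.0, 322.0, 195.0]), (0.68, [106.0, 104.0, 252.0, 183.0])]
mat 1 [641.  158.6] yaw 7.4 cost 0.057 [(0.68, [106.0, 104.0, 252.0, 183.0])]
tray 2 [ 609.6 -143.1] yaw 8.8 cost 0.097 [(0.81, [276.0, 203.0, 350.0, 271.0]), (0.89, [283.0, 133.0, 345.0, 180.0])]
tray 1 [ 612.3 -143.7] yaw 9.8 cost 0.154 [(0.89, [283.0, 133.0, 345.0, 180.0])]
wax 2 [444.1  -8. ] yaw 7.4 cost 0.114 [(0.74, [192.0, 200.0, 227.0, 229.0]), (0.66, [243.0, 218.0, 259.0, 252.0])]
wax 1 [445.9  -8.1] yaw 187.6 cost 0.053 [(0.66, [243.0, 218.0, 259.0, 252.0])]
```

Request:
arm_command --pt "-1 -1 15 0 0 0 1" --pt "-1 -1 35 0 0 0 1" --pt "-1 -1 55 0 0 0 1" --pt "-1 -1 70 0 0 0 1" --pt "-1 -1 79 0 0 0 1" --pt "-1 -1 81 0 0 0 0.9" --pt "-1 -1 81 0 0 0 0.7" --pt "-1 -1 81 0 0 0 0.6"

```text
clock: 27.08
tool_pos: [0.4261, 0.1305, 0.0105]
orientation: [[0.781, 0.625, 0.0], [0.625, -0.781, 0.0], [0.0, 0.0, -1.0]]
contact_force: [0.8, -0.4, -1.7]
finger_gap: 0.0609
finger_force: 43.5
```

Request:
arm_command --pt "0 0 0 0 0 0 0.6" --pt "0 0 0 0 0 0 0.6" --pt "0 0 0 0 0 0 0.6" --pt "0 0 -2 0 0 0 0.6" --pt "0 0 -25 0 0 0 0.6" --pt "0 0 -55 0 0 0 0.6" --pt "0 0 -80 0 0 0 0.6" --pt "0 0 -80 0 0 0 0.6"

```text
clock: 27.75
tool_pos: [0.4284, 0.1313, 0.094]
orientation: [[0.781, 0.625, 0.006], [0.625, -0.781, 0.002], [0.006, 0.002, -1.0]]
contact_force: [2.3, -0.3, -1.0]
finger_gap: 0.061
finger_force: 44.5
```

```bash
python3 -c "
from h import *
s=st();go(652.5,68,40)"
```

```text
t 27.75 p [428.4 131.3  94. ] x-axis yaw 38.65 gap 61.0 F [ 2.3 -0.3 -1. ] ff 44.50236260890961
-> 652.5 68 40 dxy [135.5 189.4] az -1.3
```

Request:
arm_command --pt "17 24 0 0 0 0 0.6" --pt "35 48 0 0 0 0 0.6" --pt "52 73 0 0 0 0 0.6" --pt "70 98 0 0 0 0 0.6" --pt "88 123 0 0 0 0 0.6" --pt "105 147 0 0 0 0 0.6" --pt "122 171 0 0 0 0 0.6" --pt "134 187 0 0 0 0 0.6"

```text
clock: 28.42
tool_pos: [0.6495, 0.0672, 0.0894]
orientation: [[0.781, 0.624, 0.001], [0.624, -0.781, -0.0], [0.001, 0.001, -1.0]]
contact_force: [0.9, -0.4, -0.7]
finger_gap: 0.0605
finger_force: 44.5
```

Request:
arm_command --pt "0 0 20 0 0 0 0.6" --pt "0 0 40 0 0 0 0.6" --pt "0 0 58 0 0 0 0.6" --pt "0 0 65 0 0 0 0.6" --pt "0 0 65 0 0 0 0.6" --pt "0 0 65 0 0 0 0.6" --pt "0 0 65 0 0 0 0.6" --pt "0 0 65 0 0 0 0.6"

```text
clock: 29.08
tool_pos: [0.6482, 0.0683, 0.0262]
orientation: [[0.781, 0.625, 0.002], [0.625, -0.781, 0.0], [0.002, 0.001, -1.0]]
contact_force: [0.1, -0.5, -1.8]
finger_gap: 0.0607
finger_force: 44.5
```

```bash
python3 -c "
from h import *
s=st();go(652.5,68,40)"
```

```text
t 29.08 p [648.2  68.3  26.2] x-axis yaw 38.66 gap 60.7 F [ 0.1 -0.5 -1.8] ff 44.508967995643616
-> 652.5 68 40 dxy [3.2 2.9] az -1.3
```

Request:
arm_command --pt "0 0 5 0 0 0 0.6" --pt "0 0 9 0 0 0 0.6" --pt "0 0 11 0 0 0 0.6" --pt "0 0 12 0 0 0 0.6" --pt "0 0 12 0 0 0 0.6" --pt "0 0 12 0 0 0 0.6" --pt "0 0 12 0 0 0 0.75" --pt "0 0 12 0 0 0 0.85"

```text
clock: 29.75
tool_pos: [0.6474, 0.0682, 0.013]
orientation: [[0.781, 0.625, 0.0], [0.625, -0.781, 0.0], [0.0, 0.0, -1.0]]
contact_force: [0.1, 0.1, -0.6]
finger_gap: 0.0722
finger_force: 0.0
```

Request:
arm_command --pt "0 0 0 0 0 0 0.88" --pt "0 0 0 0 0 0 0.88" --pt "0 0 -10 0 0 0 0.88" --pt "0 0 -35 0 0 0 0.88" --pt "0 0 -65 0 0 0 0.8" --pt "0 0 -95 0 0 0 0.8" --pt "-15 -20 -110 0 0 5 0.8" --pt "-30 -40 -110 0 0 10 0.8"

```text
clock: 30.42
tool_pos: [0.6019, 0.0809, 0.1277]
orientation: [[0.88, 0.476, 0.008], [0.476, -0.88, 0.001], [0.007, 0.003, -1.0]]
contact_force: [0.1, 0.6, 0.2]
finger_gap: 0.0679
finger_force: 0.0
```

```bash
python3 -c "
from h import *
s=st();go(418,278.5,8)"
```

```text
t 30.42 p [601.9  80.9 127.7] x-axis yaw 28.4 gap 67.9 F [0.1 0.6 0.2] ff 0.0
-> 418 278.5 8 dxy [ -67.8 -261.2] az 20.4
```

Request:
arm_command --pt "-8 -31 0 0 0 4 0.8" --pt "-16 -62 0 0 0 8 0.8" --pt "-24 -93 0 0 0 12 0.8" --pt "-32 -124 0 0 0 16 0.8" --pt "-40 -155 0 0 0 20.4 0.8" --pt "-48 -186 0 0 0 20.4 0.7" --pt "-56 -217 0 0 0 20.4 0.7" --pt "-66 -250 0 0 0 20.4 0.7"

```text
clock: 31.08
tool_pos: [0.4205, 0.2694, 0.1238]
orientation: [[0.99, 0.143, 0.001], [0.143, -0.99, 0.001], [0.001, -0.001, -1.0]]
contact_force: [0.2, 0.0, 0.3]
finger_gap: 0.0598
finger_force: 0.0
```

```bash
python3 -c "
from h import *
s=st();go(418,278.5,8)"; python3 meas.py tin brush scraper
```

```text
t 31.08 p [420.5 269.4 123.8] x-axis yaw 8.23 gap 59.8 F [0.2 0.  0.3] ff 0.0
-> 418 278.5 8 dxy [-1.1 -9.3] az 0.2
tin 2 [645.3  70.5] yaw 97.0 cost 0.117 [(0.93, [263.0, 147.0, 293.0, 174.0]), (0.63, [199.0, 128.0, 233.0, 157.0])]
tin 1 [648.2  67.7] yaw 4.2 cost 0.063 [(0.63, [199.0, 128.0, 233.0, 157.0])]
brush 2 [636.9 161. ] yaw 7.9 cost 0.147 [(0.92, [237.0, 122.0, 284.0, 155.0]), (0.59, [159.0, 123.0, 192.0, 173.0])]
brush 1 [640.4 159.4] yaw 8.8 cost 0.122 [(0.59, [159.0, 123.0, 192.0, 173.0])]
scraper 2 [630.8 255.6] yaw 186.5 cost 0.112 [(0.81, [223.0, 110.0, 264.0, 133.0]), (0.92, [118.0, 127.0, 151.0, 179.0])]
scraper 1 [631.9 255. ] yaw 7.1 cost 0.032 [(0.92, [118.0, 127.0, 151.0, 179.0])]
```

Request:
arm_command --pt "-1 -8 15 0 0 0 0.7" --pt "-1 -8 40 0 0 0 0.7" --pt "-1 -8 65 0 0 0 0.7" --pt "-1 -8 85 0 0 0 0.7" --pt "-1 -8 100 0 0 0 0.7" --pt "-1 -8 112 0 0 0 0.7" --pt "-1 -8 116 0 0 0 0.7" --pt "-1 -8 116 0 0 0 0.7"

```text
clock: 32.15
tool_pos: [0.4188, 0.2752, 0.006]
orientation: [[0.99, 0.142, -0.002], [0.142, -0.99, -0.001], [-0.002, 0.001, -1.0]]
contact_force: [-0.0, -0.1, -0.0]
finger_gap: 0.0595
finger_force: 0.0
```

Request:
arm_command --pt "0 0 0 0 0 0 0.5" --pt "0 0 0 0 0 0 0.4" --pt "0 0 0 0 0 0 0.35" --pt "0 0 0 0 0 0 0.35" --pt "0 0 0 0 0 0 0.35" --pt "0 0 0 0 0 0 0.35" --pt "0 0 0 0 0 0 0.35" --pt "0 0 0 0 0 0 0.35"

```text
clock: 32.82
tool_pos: [0.4196, 0.2764, 0.0078]
orientation: [[0.99, 0.144, 0.001], [0.144, -0.99, 0.001], [0.001, -0.001, -1.0]]
contact_force: [0.3, -1.8, 6.4]
finger_gap: 0.0394
finger_force: 41.2
```

Request:
arm_command --pt "0 0 -3 0 0 0 0.35" --pt "0 0 -25 0 0 0 0.35" --pt "0 0 -55 0 0 0 0.35" --pt "0 0 -85 0 0 0 0.35" --pt "5 5 -110 0 0 0 0.35" --pt "25 25 -115 0 0 0 0.35" --pt "45 45 -115 0 0 0 0.35" --pt "65 65 -115 0 0 0 0.35"

```text
clock: 33.48
tool_pos: [0.4936, 0.221, 0.1234]
orientation: [[0.989, 0.145, 0.002], [0.145, -0.989, 0.001], [0.002, -0.001, -1.0]]
contact_force: [-0.1, 0.7, -1.4]
finger_gap: 0.0393
finger_force: 40.5
```

```bash
python3 -c "
from h import *
s=st();go(649,68.4,7.7)"
```

```text
t 33.48 p [493.6 221.  123.4] x-axis yaw 8.33 gap 39.3 F [-0.1  0.7 -1.4] ff 40.47091484069824
-> 649 68.4 7.7 dxy [131.6 173.5] az 0.6
```

Request:
arm_command --pt "19 25 0 0 0 0 0.35" --pt "38 50 0 0 0 0 0.35" --pt "57 75 0 0 0 0 0.35" --pt "76 100 0 0 0 0 0.35" --pt "95 125 0 0 0 0 0.35" --pt "114 150 0 0 0 0 0.35" --pt "131 173 5 0 0 0 0.35" --pt "131 173 25 0 0 0 0.35"

```text
clock: 34.15
tool_pos: [0.653, 0.0655, 0.1001]
orientation: [[0.99, 0.141, 0.009], [0.141, -0.99, -0.0], [0.008, 0.001, -1.0]]
contact_force: [0.5, 1.0, -0.5]
finger_gap: 0.039
finger_force: 40.5
```

Request:
arm_command --pt "0 0 5 0 0 0 0.35" --pt "0 0 15 0 0 0 0.35" --pt "0 0 20 0 0 0 0.35" --pt "0 0 20 0 0 0 0.35" --pt "0 0 20 0 0 0 0.35" --pt "0 0 20 0 0 0 0.35" --pt "0 0 20 0 0 0 0.35" --pt "0 0 20 0 0 0 0.35"

```text
clock: 34.82
tool_pos: [0.6474, 0.0691, 0.0777]
orientation: [[0.99, 0.144, 0.001], [0.144, -0.99, 0.0], [0.001, 0.0, -1.0]]
contact_force: [0.0, 0.1, 0.0]
finger_gap: 0.0394
finger_force: 40.5
```

```bash
python3 -c "
from h import *
s=st();go(649,68.4,7.7)
P=[robot.snapshot('side'),robot.snapshot('top')]
cv2.imwrite('pics/c1.png',np.hstack([cv2.resize(P[0]['frame'][90:200,210:330],(390,360)),cv2.resize(P[1]['frame'][90:200,140:260],(390,360))]))"
```

```text
t 34.82 p [647.4  69.1  77.7] x-axis yaw 8.28 gap 39.4 F [0.  0.1 0. ] ff 40.48937201499939
-> 649 68.4 7.7 dxy [1.5 0.9] az 0.6
```

View pics/c1.png

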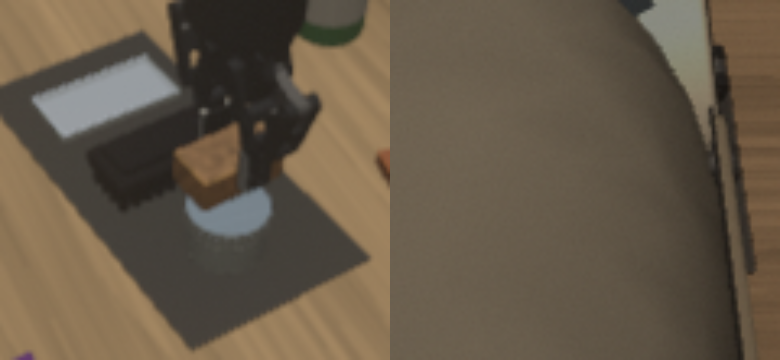

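The side view shows the cork at (210,170), held just above the tin's cap at (230,205) and roughly centred. Lower onto it.

Request:
arm_command --pt "1.5 1 6 0 0 0 0.35" --pt "1.5 1 12 0 0 0 0.35" --pt "1.5 1 17 0 0 0 0.35" --pt "1.5 1 20 0 0 0 0.35" --pt "1.5 1 22 0 0 0 0.35" --pt "1.5 1 22 0 0 0 0.35" --pt "1.5 1 22 0 0 0 0.35" --pt "1.5 1 22 0 0 0 0.35"

```text
clock: 35.58
tool_pos: [0.6488, 0.068, 0.0551]
orientation: [[0.99, 0.144, 0.0], [0.144, -0.99, 0.0], [0.0, -0.0, -1.0]]
contact_force: [0.3, -0.3, -0.3]
finger_gap: 0.0388
finger_force: 40.5
```

Request:
arm_command --pt "0 0 0.5 0 0 0 0.35" --pt "0 0 1 0 0 0 0.35" --pt "0 0 1.5 0 0 0 0.35" --pt "0 0 1.5 0 0 0 0.35" --pt "0 0 1.5 0 0 0 0.35" --pt "0 0 1.5 0 0 0 0.35" --pt "0 0 1.5 0 0 0 0.35" --pt "0 0 1.5 0 0 0 0.35"

```text
clock: 36.25
tool_pos: [0.6487, 0.068, 0.0535]
orientation: [[0.99, 0.144, 0.0], [0.144, -0.99, -0.0], [0.0, 0.0, -1.0]]
contact_force: [0.4, -0.7, -0.3]
finger_gap: 0.0391
finger_force: 40.5
```

Lowering in small steps until it touches.

Request:
arm_command --pt "0 0 0.5 0 0 0 0.35" --pt "0 0 1 0 0 0 0.35" --pt "0 0 1 0 0 0 0.35" --pt "0 0 1 0 0 0 0.35" --pt "0 0 1 0 0 0 0.35" --pt "0 0 1 0 0 0 0.35" --pt "0 0 1 0 0 0 0.35" --pt "0 0 1 0 0 0 0.35"

```text
clock: 36.92
tool_pos: [0.6488, 0.068, 0.0528]
orientation: [[0.99, 0.144, 0.0], [0.144, -0.99, 0.0], [0.0, 0.0, -1.0]]
contact_force: [-1.1, 0.3, 5.2]
finger_gap: 0.0393
finger_force: 41.1
```

Contact. Release and lift, then head for the wax.

Request:
arm_command --pt "0 0 0 0 0 0 0.45" --pt "0 0 0 0 0 0 0.55" --pt "0 0 0 0 0 0 0.6" --pt "0 0 0 0 0 0 0.6" --pt "0 0 -10 0 0 0 0.6" --pt "0 0 -30 0 0 0 0.6" --pt "0 0 -55 0 0 0 0.6" --pt "0 0 -80 0 0 0 0.6"

```text
clock: 37.58
tool_pos: [0.6483, 0.068, 0.1334]
orientation: [[0.99, 0.144, -0.001], [0.144, -0.99, -0.0], [-0.001, -0.0, -1.0]]
contact_force: [1.1, 0.3, -0.6]
finger_gap: 0.0513
finger_force: 0.0
```

Request:
arm_command --pt "-20 0 0 0 0 -7 1" --pt "-45 5 0 0 0 -14 1" --pt "-75 10 0 0 0 -21 1" --pt "-105 15 0 0 0 -28 1" --pt "-135 20 0 0 0 -35 1" --pt "-160 25 0 0 0 -42 1" --pt "-185 30 0 0 0 -49 1" --pt "-200 35 0 0 0 -56 1"

```text
clock: 38.25
tool_pos: [0.4531, 0.0042, 0.1328]
orientation: [[0.429, 0.903, -0.001], [0.903, -0.429, -0.0], [-0.001, -0.001, -1.0]]
contact_force: [0.2, -0.1, -0.3]
finger_gap: 0.0856
finger_force: 0.0
```

```bash
python3 -c "
from h import *
s=st();go(445.3,-8.2,97.8)"; python3 meas.py wax tray bar_left bar_right
python3 - <<'E'
from h import *
p=robot.snapshot('side');q=robot.snapshot('top')
for k,z in(('cork',.045),('tin',.003)):
  ms=[(v,robot.trace(v,k)) for v in(p,q)]
  print(k,[ (len(m),m[0]['confidence']) for _,m in ms if m],fit(k,[(v,m[0]['mask']) for v,m in ms if m],z=z,yaws=(0,)))
E
```

```text
t 38.25 p [453.1   4.2 132.8] x-axis yaw 64.6 gap 85.6 F [ 0.2 -0.1 -0.3] ff 0.0
-> 445.3 -8.2 97.8 dxy [-14.6  -1.7] az -33.2
wax 2 [631.8 251.7] yaw -10.9 cost 0.781 [(0.81, [193.0, 199.0, 227.0, 229.0]), (0.43, [118.0, 126.0, 150.0, 178.0])]
wax 1 [631.8 251.7] yaw -10.9 cost 0.562 [(0.43, [118.0, 126.0, 150.0, 178.0])]
tray 2 [ 610.9 -144.4] yaw 9.6 cost 0.231 [(0.94, [277.0, 220.0, 349.0, 269.0]), (0.62, [298.0, 130.0, 343.0, 178.0])]
tray 1 [ 614.6 -147.6] yaw 10.5 cost 0.263 [(0.62, [298.0, 130.0, 343.0, 178.0])]
bar_left 2 [ 608.1 -108. ] yaw 9.4 cost 0.373 [(0.86, [289.0, 204.0, 321.0, 237.0]), (0.74, [295.0, 143.0, 308.0, 168.0])]
bar_left 1 [ 618.3 -116.7] yaw -8.3 cost 0.582 [(0.74, [295.0, 143.0, 308.0, 168.0])]
bar_right 2 [ 622.  -176.5] yaw 6.9 cost 0.124 [(0.93, [305.0, 226.0, 341.0, 262.0]), (0.67, [319.0, 135.0, 339.0, 166.0])]
bar_right 1 [ 623.4 -177.3] yaw 6.7 cost 0.052 [(0.67, [319.0, 135.0, 339.0, 166.0])]
cork [(1, 0.89), (3, 0.87)] (array([0.64503197, 0.06962968, 0.09562856]), np.float64(0.2650699896926362))
tin [(1, 0.59)] (array([ 0.64372616,  0.07066564, -0.10027388]), np.float64(0.5752142177086639))
```

Request:
arm_command --pt "-5 0 10 0 0 -7 1" --pt "-10 -1 25 0 0 -14 1" --pt "-14.6 -1.7 40 0 0 -21 1" --pt "-14.6 -1.7 60 0 0 -28 1" --pt "-14.6 -1.7 70 0 0 -33.2 1" --pt "-14.6 -1.7 75 0 0 -33.2 1" --pt "-14.6 -1.7 75 0 0 -33.2 1" --pt "-14.6 -1.7 75 0 0 -33.2 1"

```text
clock: 39.72
tool_pos: [0.4481, -0.0078, 0.0576]
orientation: [[-0.127, 0.992, -0.0], [0.992, 0.127, 0.0], [0.0, -0.0, -1.0]]
contact_force: [0.3, 0.3, 0.4]
finger_gap: 0.0853
finger_force: 0.0
```

```bash
python3 -c "
from h import *
s=st();go(445.3,-8.2,97.8)"
```

```text
t 39.72 p [448.1  -7.8  57.6] x-axis yaw 97.27 gap 85.3 F [0.3 0.3 0.4] ff 0.0
-> 445.3 -8.2 97.8 dxy [-0.1 -2.8] az -0.5
```

Request:
arm_command --pt "0 -3 10 0 0 0 1" --pt "0 -3 25 0 0 0 1" --pt "0 -3 37 0 0 0 1" --pt "0 -3 43 0 0 0 1" --pt "0 -3 44 0 0 0 1" --pt "0 -3 44 0 0 0 0.9" --pt "0 -3 44 0 0 0 0.75" --pt "0 -3 44 0 0 0 0.6"

```text
clock: 40.38
tool_pos: [0.4456, -0.0082, 0.0144]
orientation: [[-0.129, 0.992, 0.001], [0.992, 0.129, -0.0], [-0.0, 0.001, -1.0]]
contact_force: [-1.2, -0.7, 5.4]
finger_gap: 0.0597
finger_force: 41.9
```

Request:
arm_command --pt "0 0 0 0 0 0 0.6" --pt "0 0 0 0 0 0 0.6" --pt "0 0 0 0 0 0 0.6" --pt "0 0 0 0 0 0 0.6" --pt "0 0 0 0 0 0 0.6" --pt "0 0 0 0 0 0 0.6" --pt "0 0 0 0 0 0 0.6" --pt "0 0 -2 0 0 0 0.6"

```text
clock: 41.05
tool_pos: [0.4453, -0.0082, 0.016]
orientation: [[-0.13, 0.992, 0.001], [0.992, 0.13, -0.0], [-0.0, 0.001, -1.0]]
contact_force: [-0.0, -0.3, -1.1]
finger_gap: 0.0592
finger_force: 43.4
```

Request:
arm_command --pt "0 0 -20 0 0 0 0.6" --pt "0 0 -45 0 0 0 0.6" --pt "0 0 -70 0 0 0 0.6" --pt "0 0 -85 0 0 0 0.6" --pt "0 0 -85 0 0 0 0.6" --pt "0 0 -85 0 0 0 0.6" --pt "0 0 -85 0 0 0 0.6" --pt "0 0 -85 0 0 0 0.6"

```text
clock: 41.72
tool_pos: [0.4441, -0.0081, 0.0995]
orientation: [[-0.13, 0.992, -0.002], [0.992, 0.13, 0.0], [0.0, -0.002, -1.0]]
contact_force: [-0.5, 0.5, -0.9]
finger_gap: 0.0589
finger_force: 43.6
```

```bash
python3 -c "
from h import *
s=st();go(613.5,-143.8,98)
p=robot.snapshot('side');cv2.imwrite('pics/w1.png',cv2.resize(p['frame'][130:290,150:360],None,fx=3.5,fy=3.5))"
```

```text
t 41.72 p [444.1  -8.1  99.5] x-axis yaw 97.45 gap 58.9 F [-0.5  0.5 -0.9] ff 43.578227162361145
-> 613.5 -143.8 98 dxy [-156.5  150.3] az -0.5
```

View pics/w1.png

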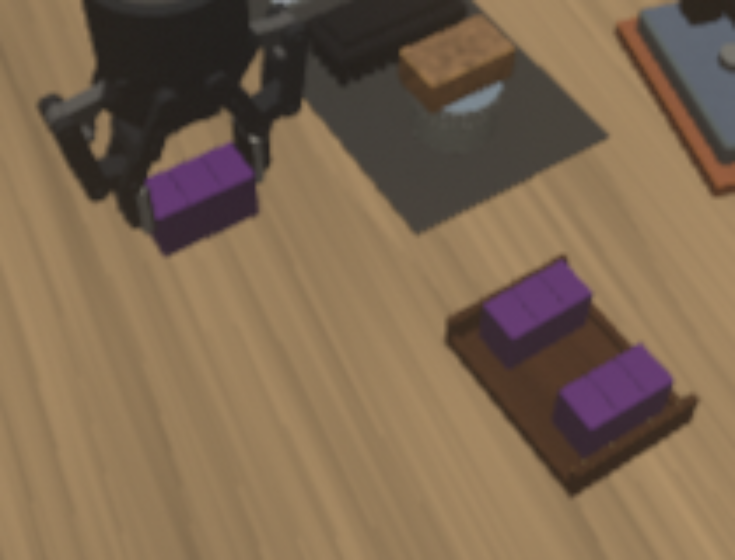

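The wax is held level by its ends at (200,200). The tray gap is at (575,365), and the cork sits on the tin. Move above the gap.

Request:
arm_command --pt "-20 19 0 0 0 0 0.6" --pt "-40 38 0 0 0 0 0.6" --pt "-62 60 0 0 0 0 0.6" --pt "-84 81 0 0 0 0 0.6" --pt "-106 102 0 0 0 0 0.6" --pt "-128 123 0 0 0 0 0.6" --pt "-150 144 0 0 0 0 0.6" --pt "-156 151 0 0 0 -0.7 0.6"

```text
clock: 42.43
tool_pos: [0.6177, -0.1459, 0.0994]
orientation: [[-0.141, 0.99, 0.001], [0.99, 0.141, -0.001], [-0.001, 0.001, -1.0]]
contact_force: [-0.1, 0.3, -0.7]
finger_gap: 0.0591
finger_force: 43.5
```

Request:
arm_command --pt "0 0 5 0 0 0 0.6" --pt "0 0 10 0 0 0 0.6" --pt "0 0 20 0 0 0 0.6" --pt "0 0 25 0 0 0 0.6" --pt "0 0 25 0 0 0 0.6" --pt "0 0 25 0 0 0 0.6" --pt "0 0 25 0 0 0 0.6" --pt "0 0 25 0 0 0 0.6"

```text
clock: 43.1
tool_pos: [0.6151, -0.1431, 0.0759]
orientation: [[-0.142, 0.99, 0.001], [0.99, 0.142, -0.0], [-0.0, 0.001, -1.0]]
contact_force: [0.4, -0.9, -1.4]
finger_gap: 0.0587
finger_force: 43.5
```

```bash
python3 - <<'E'
from h import *
s=st();go(614.5,-143.6,98.3)
p=robot.snapshot('side');z=s['tool_pos'][2]-.0144
for k,zz in(('wax',z),('bar_left',.006),('bar_right',.006)):
  for d in robot.trace(p,k)[:2]:
    q,f=fit(k,[(p,d['mask'])],z=zz,yaws=(.15,)); print(k,round(d['confidence'],2),d['rect'],np.round(q*[1000,1000,57.3],1),round(f,3))
cv2.imwrite('pics/w2.png',cv2.resize(p['frame'][170:290,250:390],None,fx=5,fy=5))
E
```

```text
t 43.1 p [ 615.1 -143.1   75.9] x-axis yaw 98.17 gap 58.7 F [ 0.4 -0.9 -1.4] ff 43.52664291858673
-> 614.5 -143.6 98.3 dxy [-0.4 -0.7] az -0.1
wax 0.88 [305.5, 198.6, 336.9, 230.9] [ 618.6 -147.5   33.5] 0.283
wax 0.59 [288.2, 214.4, 304.5, 235.7] [ 577.5 -128.3   52.1] 0.658
bar_right 0.62 [307.3, 227.4, 339.4, 261.1] [ 618.4 -175.6    8.7] 0.074
```

View pics/w2.png

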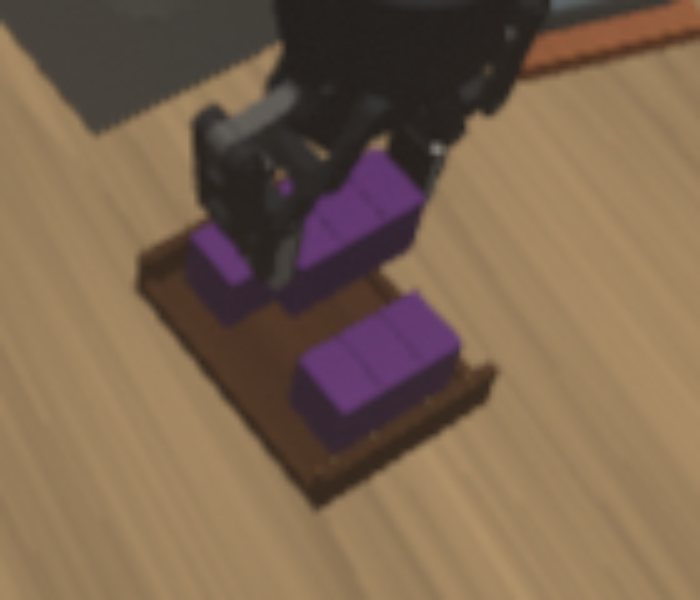

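```bash
python3 - <<'E'
from h import *
from scipy.optimize import least_squares
p=robot.snapshot('side');z=.0757-.0144;w=np.radians(8.3);R=np.array([[np.cos(w),-np.sin(w)],[np.sin(w),np.cos(w)]])
L=np.array([[.03,-.015],[-.03,-.015],[.03,-.015]]);Z=np.array([z,z,z+.035]);O=np.array([[333,219.6],[309,233],[335,210.6]])
f=lambda v:(proj(p,np.c_[L@R.T+v,Z])-O).ravel()
r=least_squares(f,[.614,-.143]);print(r.x,r.fun.round(1))
E
```

```text
[ 0.61413763 -0.14129024] [-0.3  0.2 -0.7  1.   0.9 -1.3]
```

In the side view the wax matches the gap midpoint within 1 mm. Descend in stages.

Request:
arm_command --pt "-0.3 -0.5 4 0 0 0 0.6" --pt "-0.3 -0.5 8 0 0 0 0.6" --pt "-0.3 -0.5 12 0 0 0 0.6" --pt "-0.3 -0.5 16 0 0 0 0.6" --pt "-0.3 -0.5 18 0 0 0 0.6" --pt "-0.3 -0.5 18 0 0 0 0.6" --pt "-0.3 -0.5 18 0 0 0 0.6" --pt "-0.3 -0.5 18 0 0 0 0.6"

```text
clock: 44.02
tool_pos: [0.6146, -0.1437, 0.0575]
orientation: [[-0.142, 0.99, 0.0], [0.99, 0.142, -0.0], [-0.0, 0.0, -1.0]]
contact_force: [0.5, 0.4, -1.1]
finger_gap: 0.059
finger_force: 43.5
```

Request:
arm_command --pt "0 0 4 0 0 0 0.6" --pt "0 0 8 0 0 0 0.6" --pt "0 0 12 0 0 0 0.6" --pt "0 0 16 0 0 0 0.6" --pt "0 0 20 0 0 0 0.6" --pt "0 0 24 0 0 0 0.6" --pt "0 0 27 0 0 0 0.6" --pt "0 0 27 0 0 0 0.6"

```text
clock: 44.68
tool_pos: [0.6139, -0.1435, 0.0296]
orientation: [[-0.142, 0.99, -0.001], [0.99, 0.142, 0.0], [0.0, -0.001, -1.0]]
contact_force: [0.3, 0.2, -1.2]
finger_gap: 0.0594
finger_force: 43.5
```

Request:
arm_command --pt "0 0 2 0 0 0 0.6" --pt "0 0 4 0 0 0 0.6" --pt "0 0 5 0 0 0 0.6" --pt "0 0 6 0 0 0 0.6" --pt "0 0 6.5 0 0 0 0.6" --pt "0 0 6.5 0 0 0 0.6" --pt "0 0 6.5 0 0 0 0.6" --pt "0 0 6.5 0 0 0 0.6"

```text
clock: 45.35
tool_pos: [0.6145, -0.1436, 0.024]
orientation: [[-0.142, 0.99, 0.0], [0.99, 0.142, -0.0], [-0.0, 0.0, -1.0]]
contact_force: [0.1, 0.3, 0.4]
finger_gap: 0.0592
finger_force: 43.5
```

Request:
arm_command --pt "0 0 0.7 0 0 0 0.6" --pt "0 0 1.4 0 0 0 0.6" --pt "0 0 2 0 0 0 0.6" --pt "0 0 2.5 0 0 0 0.6" --pt "0 0 3 0 0 0 0.6" --pt "0 0 3 0 0 0 0.6" --pt "0 0 3 0 0 0 0.6" --pt "0 0 3 0 0 0 0.6"

```text
clock: 46.02
tool_pos: [0.6145, -0.1436, 0.021]
orientation: [[-0.142, 0.99, 0.0], [0.99, 0.142, 0.0], [-0.0, 0.0, -1.0]]
contact_force: [0.4, 0.8, -0.8]
finger_gap: 0.0587
finger_force: 43.5
```

Release with about 1 mm to go, and lift.

Request:
arm_command --pt "0 0 0.5 0 0 0 0.6" --pt "0 0 0.6 0 0 0 0.72" --pt "0 0 0.6 0 0 0 0.8" --pt "0 0 0.6 0 0 0 0.85" --pt "0 0 0.6 0 0 0 0.85" --pt "0 0 -10 0 0 0 0.85" --pt "0 0 -35 0 0 0 0.85" --pt "0 0 -65 0 0 0 0.85"

```text
clock: 46.68
tool_pos: [0.6131, -0.1433, 0.0856]
orientation: [[-0.142, 0.99, -0.003], [0.99, 0.142, 0.001], [0.001, -0.003, -1.0]]
contact_force: [0.2, -1.0, 0.3]
finger_gap: 0.0727
finger_force: 0.0
```

Request:
arm_command --pt "0 0 -30 0 0 0 0.85" --pt "20 -10 -60 0 0 0 0.85" --pt "20 -40 -70 0 0 0 0.85" --pt "20 -70 -70 0 0 0 0.85" --pt "20 -100 -70 0 0 0 0.85" --pt "20 -130 -70 0 0 0 0.85" --pt "20 -160 -70 0 0 0 0.85" --pt "20 -190 -70 0 0 0 0.85"

```text
clock: 47.35
tool_pos: [0.4222, -0.1508, 0.1567]
orientation: [[-0.142, 0.99, 0.001], [0.99, 0.142, -0.0], [-0.001, 0.001, -1.0]]
contact_force: [-0.2, -1.0, 0.6]
finger_gap: 0.0729
finger_force: 0.0
```

Request:
arm_command --pt "-30 -10 0 0 0 0 0.85" --pt "-60 -20 0 0 0 0 0.85" --pt "-90 -30 0 0 0 0 0.85" --pt "-120 -40 0 0 0 0 0.85" --pt "-150 -50 0 0 0 0 0.85" --pt "-180 -50 0 0 0 0 0.85" --pt "-210 -50 0 0 0 0 0.85" --pt "-240 -50 0 0 0 0 0.85"

```text
clock: 48.02
tool_pos: [0.4079, -0.3972, 0.1569]
orientation: [[-0.141, 0.99, 0.001], [0.99, 0.141, -0.001], [-0.001, 0.001, -1.0]]
contact_force: [0.6, 1.0, 0.4]
finger_gap: 0.0725
finger_force: 0.0
```

```bash
python3 - <<'E'
from h import *
st()
P=[robot.snapshot('side'),robot.snapshot('top')]
for k,z in(('wax',.006),('bar_left',.006),('bar_right',.006),('tray',0),('mat',0),('brush',.003),('scraper',.003),('tin',.003),('cork',.045)):
  for p,n in zip(P,'st'):
    for d in robot.trace(p,k)[:3 if k[0] in 'wb' else 1]:
      q,f=fit(k,[(p,d['mask'])],z=z,yaws=(.15,)); print(k,n,round(d['confidence'],2),np.round(q*[1000,1000,57.3],1),round(f,3))
cv2.imwrite('pics/f.png',np.vstack([cv2.resize(P[0]['frame'][90:280,200:360],(505,300))*1,cv2.resize(P[1]['frame'][90:220,90:350],(505,253))]))
E
```

```text
t 48.02 p [ 407.9 -397.2  156.9] x-axis yaw 98.12 gap 72.5 F [0.6 1.  0.4] ff 0.0
wax t 0.72 [ 616.4 -143.6    5.7] 0.054
bar_left t 0.63 [ 613.  -108.9    8.6] 0.06
bar_right t 0.7 [ 623.7 -177.6    5.4] 0.109
tray t 0.86 [ 614.6 -143.7    9. ] 0.692
mat t 0.59 [640.3 158.8   7.6] 0.372
brush t 0.55 [640.6 158.8   9.3] 0.138
tin t 0.59 [648.3  68.2   3.7] 0.737
cork t 0.79 [648.   67.6   8.7] 0.064
```

View pics/f.png

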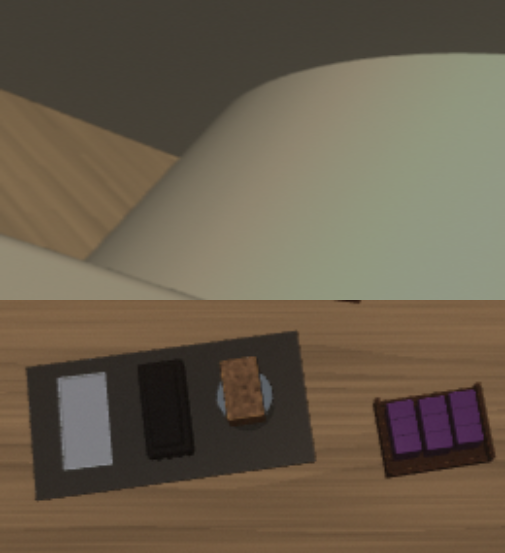

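The top view shows the three bars lined up in the tray, and scraper, brush and tin on the mat in order. The cork is centred on the cap within about 1 mm. Hand in.

```bash
python3 -c "
from workcell import robot
print(robot.close_job())"
```

```text
the job is handed in; nothing more can be done
None
```

The job is handed in after 48 s of the 125 s: the wax bar is in the tray gap, the scraper, brush and tin are on the mat in order, and the cork is on the tin; top-camera checks were well within the limits, but no judging result came back.

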